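# Load a module into the test station and latch the contact arm

## Task

Get the plated module that lies by the tape and the black pot ready for test: slide it into the station's nest, under the side lips, until it is fully home and the side bolt has snapped out behind it. Then press the raised contact arm down by its red bar until the latch clicks and holds it down by itself. Go by feel: once the latch has clicked do not force the arm down on its stop, and leave everything else on the bench where it is.

Things in the scene. Friction and masses are not known exactly. Their poses are not given: they have to be found in the camera images.
- module: The single closed module at the right of the bench, by the tape and pot (not those laid out at the back): black body, bright notched cover, 89 mm long (x), 61 wide (y), 20 high, 0.16 kg. Origin: middle of its underside; x along its length, z up. The cover's rim is the widest part (17 to 20 mm up); the body below tapers to 71 x 54 mm. Pinch it across the 61 mm width. Either end may go into the nest first.
- station: Grey test station, 299 x 146 mm base, bolted down. Origin: on the worktop under the middle of a module that is home; x points into the nest, away from the robot, y left, z up. Bed 22 mm high, open at the near end (apron, x -178 to -94 mm). White cheeks (x -94 to -76) funnel into side rails 63.6 mm apart, 22 mm high, with lips over the module's edges from x = -38 mm: it cannot go in from above.
- apron (a point): Point on top of the bed (22 mm above the worktop), 122 mm before the home point: a module laid here, lengthwise along the station's x, is in line with the nest and just short of the side bolt, with room for fingers beside it. Behind it the bed ends at x = -178 mm; a tray 39 mm high stands before the station.
- nest (a point): The home point, on top of the bed: the middle of the module's underside lies here when it is home, its front against the black back stop (module half length 44.5 mm, about 2 mm of play between stop and bolt). Pushing it in from behind with closed fingertips, 5 to 15 mm above the bed, takes 3 to 8 N until it meets the stop. The raised arm leans over the nest: the bar hangs 34 mm beyond this point.
- side_bolt (a joint): Spring catch on the left (+y) rail, a steel bolt with a bevelled nose, x -73 to -46 mm, 10 to 20 mm above the bed. 0 = out, its nose reaching in to y = +21.5 mm; it is pushed aside (up to 0.013 m) by the module's edge and rides along its side at about 0.009, then snaps back to 0 behind the module when that is home.
- press_arm (a joint): Angle of the sprung contact arm, rad. 0 = up (66 deg above level); 1.152 = level. Sprung up; the bar needs 3 to 10 N to go down. A hook at the right, on a red collar set to another height each job, snaps over the arm's pin between 1.04 and 1.21; the felt force then rises to about 14 N and the arm meets a hard stop 0.02 to 0.05 rad further. Let go, it stays only if hooked. Over 40 N on it is too much.
- grip_bar (a point): Middle of the red round bar at the arm's end: 18 mm thick, 90 mm long across the arm. It swings on a radius of 150 mm about hinge_pin; up, it is 207 mm above the worktop and 34 mm beyond the home point, level it is 70 mm above the worktop and 55 mm before the home point, so it comes towards the robot as it goes down.
- hinge_pin (a point): Axis of the contact arm (parallel to the station's y), 95 mm beyond the home point and 70 mm above the worktop. Under the arm a yellow sprung plate comes down on the module.
- tape: Roll of black tape lying flat, 62 mm across, 19 mm high. Origin: middle of its underside. Leave it.
- flux_pot: Black rubber pot, 62 mm across, 42 mm high. Origin: middle of its underside. Leave it.
- mug: Yellow mug, 68 mm high, 96 mm over its handle. Origin: middle of its underside. Leave it.
- driver: Air screwdriver, white with yellow cap, 282 mm long, 42 mm thick, lying along its y. Origin: middle of its underside. Leave it.
Things that resemble listed ones, but are neither listed nor needed, are in the scene too. What is shaped like the module but orange is not meant.

How it is judged:
By the outcome, as a careful person would: the job done as asked, in the order asked, and still so for the second after the job is handed in, with the robot touching nothing.
It also fails if it takes over 64 s, if anything falls off the work surface, if the arm or the gripper's body presses on something with over 40 N, if the wrist force passes 120 N, or if a joint passes its speed limit or range.

## Robot

A 7-joint arm with a two-finger parallel gripper is mounted at the origin on a cart in front of the work surface, level with it; the furniture and walls round the work are solid. World frame = base frame: x ahead of the robot, y to its left, z up, the work surface at z = 0. Lengths are in m, angles in rad, forces in N, time in s.
With the tool pointing down it reaches from about 0.4 to 0.9 m from the base axis. Payload 5.5 kg.
Tool frame: the origin (TCP) lies at the very end of the fingers, on their centre line; the grasp point (between the pads) lies 19 mm behind it; z points along the fingers, y is the direction in which the jaws open and shut (so a half turn about z gives the same grasp; the last joint's range is limited). The gripper opens to 85 mm and grips with 20 to 120 N. Pads are 22 mm wide; open, the fingers measure 114 mm over their backs; the gripper's body (76 mm by 85 mm) begins 54 mm behind the grasp point. The pads swing forward as they close: fully open they stand 13 mm farther back than shut.
Start: joints at [-0.904, 0.501, -0.427, 1.55, 0.221, 1.138, -0.21], TCP at [0.255, 0.598, 0.231] pointing down, gripper open.
Joint ranges: [-2.88, 2.88], [-0.31, 2.03], [-1.54, 1.56], [0.2, 2.42], [-1.41, 4.55], [0.19, 2.02], [-2.57, 2.57]. Speed limits (rad/s): [2.57, 2.57, 3.14, 3.14, 3.14, 3.14, 3.14].

## Interface

Orientations are given as a unit quaternion [x, y, z, w].
In Python, from rig import bot, eyes, ticket gives the robot as it stands.
- The arm moves only by the tool send_rows, never from a script. Its argument "deltas" is a list of rows, each an object with "slide": the shift along the tool's x, y, z in m, a list of three; "turn": the turn about the tool's z in rad; "claw": the finger opening in m, from 0 to 0.0854. In form: [{"slide": [tx, ty, tz], "turn": turn, "claw": claw}, ...]. A call has 1 to 12 rows; each row shifts and turns the commanded pose from where the row before left it, along the tool's axes as they then stand; what a row does not reach is not made up. A row lasts 1/8 s, in which the tool goes at most 62.5 mm and 10.7 degrees, less where a joint would pass 70% of its speed; a pose out of reach is approached as far as the arm can. A call with a gripper value outside its range is refused whole. The fingers move at their own pace and stop on an object; "squeeze" is the grip in N (left out, the last holds). Time passes only in rows, so rows that do not move let the fingers close. It gives the time, the measured TCP pose, the force and the opening at its end, in the units of the state.
- bot.read_state(): the state, without advancing time (a new reading comes with each control period).
- eyes.capture(name): name is "scene" or "top" or "wrist"; returns the picture (480x640x3 uint8, red, green, blue); there is no depth.
- eyes.camera_info(name): a dict with "fx", "fy", "cx", "cy" (pixels), "world_to_cam" (4x4, takes a point from world to camera coordinates). Camera axes: x right, y up, looking along -z (the intrinsics and any distortion apply to the point x, -y, -z); pixel columns grow to the right and rows downward; lengths in m; the calibration is good to about 2 mm. A picture is of the moment at which its call begins: read the wrist's pose just before it. camera_info takes no time and is no camera call; for the wrist camera it gives the pose at the moment of the call.
- ticket.hand_in(): hands the job in, once; it reports no verdict.
The state is a dict: "t": time; "joints": joint angles; "dq": joint speeds; "tau": joint torques, N m; "ee_pos": TCP position; "ee_rot": TCP orientation; "force": force on the tool from outside, world axes, zero at the start; "wrist_torque": the same for the moment, N m; "opening": finger opening in m.
Only numpy, scipy, OpenCV 4.12 (cv2) and the standard library are available. Lean on these libraries where they do the work, as an engineer would, in place of code of your own. Each camera call takes 0.05 s, during which the arm holds its last target.

## Working session

There is one attempt and no reset: what is moved stays moved. The work goes in short steps, Python scripts to look and compute and a tool call to move; the robot and the scene stay as the last step left them, time stands still between calls to the robot, and variables do not carry over. Pictures are saved under pics/ and viewed, and the job is handed in when it is done.

Besides the shell and the picture viewer there is one more tool, called by a JSON object that holds its "op" and its "data", one argument or row to a line. send_rows: Moves the arm, as the interface text tells. Its arguments: {"type":"object","properties":{"deltas":{"type":"array"},"squeeze":{"type":"number"}},"required":["deltas"]}

```bash
mkdir -p pics; cat > h.py <<'E'
import numpy as np, cv2
from rig import bot, eyes, ticket
def cap(cam,name):
    im=eyes.capture(cam); cv2.imwrite(f'pics/{name}.png',im[:,:,::-1]); return im
def proj(info,P):
    P=np.atleast_2d(P); W=np.array(info['world_to_cam']); c=P@W[:3,:3].T+W[:3,3]
    return np.c_[info['cx']+info['fx']*c[:,0]/-c[:,2], info['cy']+info['fy']*(-c[:,1])/-c[:,2]]
def ray(info,u,v,z):
    W=np.array(info['world_to_cam']); R=W[:3,:3]; o=-R.T@W[:3,3]
    d=R.T@np.array([(u-info['cx'])/info['fx'],-(v-info['cy'])/info['fy'],-1])
    return o+d*(z-o[2])/d[2]
E
python3 - <<'E'
from h import *
s=bot.read_state(); print(s)
cap('scene','scene0');cap('top','top0');
for c in('scene','top','wrist'):print(c,eyes.camera_info(c))
E
```

```text
{'t': 0.0, 'joints': array([-0.90379524,  0.5018357 , -0.42675521,  1.55145851,  0.22083261,
        1.13826637, -0.21032975]), 'dq': array([-0.00109233,  0.00029653,  0.00121838, -0.00167032,  0.00112265,
       -0.00084429,  0.00037482]), 'tau': array([ 2.01445305e-04, -5.69520843e+01, -5.81627503e+00, -2.80931246e+01,
        1.05651323e-02,  1.19897947e-02,  8.15533838e-06]), 'ee_pos': array([0.25519611, 0.59706521, 0.23026023]), 'ee_rot': array([ 2.00527170e-01,  9.79687676e-01, -9.32848007e-04, -2.02836459e-04]), 'force': array([ 0.07826194, -0.1489302 , -0.08125722]), 'wrist_torque': array([-0.01296094, -0.04289001, -0.04267675]), 'opening': 0.0854853638420426}
scene {'fx': 446.29576673725586, 'fy': 446.29576673725586, 'cx': 323.0854333371069, 'cy': 237.24815733271296, 'world_to_cam': array([[ 0.54312298, -0.83962293,  0.00712522, -0.32189226],
       [ 0.46140513,  0.30553532,  0.83291865, -0.37164021],
       [-0.7015146 , -0.44908964,  0.55334958, -0.58322525],
       [ 0.        ,  0.        ,  0.        ,  1.        ]])}
top {'fx': 541.6517405622466, 'fy': 541.6517405622466, 'cx': 323.4609519746644, 'cy': 242.19639273976793, 'world_to_cam': array([[ 0.02664429, -0.99957016,  0.01222985, -0.04889317],
       [ 0.98335651,  0.02840771,  0.17945186, -0.59545372],
       [-0.17972215,  0.00724493,  0.98369073, -1.13592429],
       [ 0.        ,  0.        ,  0.        ,  1.        ]])}
wrist {'fx': 371.0424835303907, 'fy': 371.0424835303907, 'cx': 317.95005270416334, 'cy': 229.17294347007103, 'world_to_cam': array([[ 3.91932349e-01,  9.19993794e-01, -6.73001297e-04,
        -6.50327189e-01],
       [-8.81571842e-01,  3.75354571e-01, -2.86251696e-01,
         3.78258513e-02],
       [-2.63097170e-01,  1.12784599e-01,  9.58154222e-01,
        -3.77481516e-01],
       [ 0.00000000e+00,  0.00000000e+00,  0.00000000e+00,
         1.00000000e+00]])}
```

View pics/scene0.png

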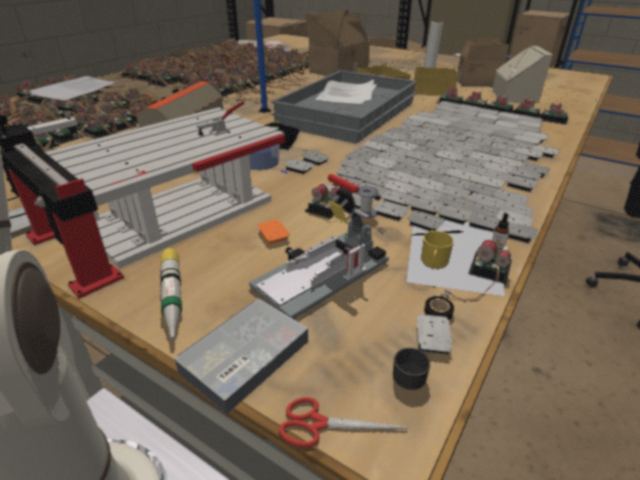

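View pics/top0.png

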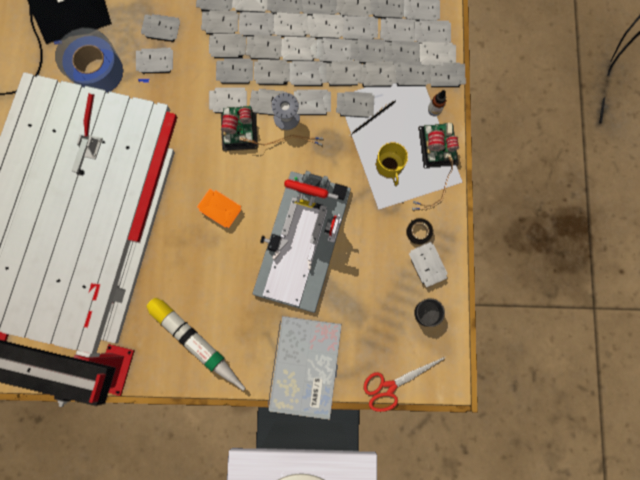

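The scene and top views show the station at top px ~(303,245) and the tray at (306,367). Candidates for the module are:
- the single bright module at (428,265), between the tape (420,231) and the pot (429,313)
- the orange one at (220,208)
- loose modules at (228,100), (355,104), (160,27) and (154,60)
- the array at the back

I choose (428,265) and check it in close crops.

```bash
python3 - <<'E'
from h import *
im=cv2.imread('pics/top0.png')
a=cv2.resize(im[205:345,380:480],None,fx=4,fy=4,interpolation=cv2.INTER_CUBIC)
b=cv2.resize(im[165:320,245:360],None,fx=3.6,fy=3.6,interpolation=cv2.INTER_CUBIC)
H=560;o=np.zeros((H,a.shape[1]+b.shape[1],3),np.uint8);o[:a.shape[0],:a.shape[1]]=a;o[:b.shape[0],a.shape[1]:]=b[:H]
print(a.shape,b.shape);cv2.imwrite('pics/crop0.png',o[:600,:800])
i=eyes.camera_info('top')
m=im[205:345,380:480].astype(int); g=(m.min(2)>130)&(m.max(2)-m.min(2)<30)
n,l,st,c=cv2.connectedComponentsWithStats(g.astype(np.uint8))
for k in range(1,n):
    if st[k,4]>200:
        p=np.argwhere(l==k)[:,::-1].astype(np.float32)+[380,205]
        r=cv2.minAreaRect(p.astype(np.float32));bx=cv2.boxPoints(r);print(st[k],r)
        w=np.array([ray(i,u,v,.02) for u,v in bx]);print(w.round(4),w.mean(0),np.linalg.norm(np.diff(w,axis=0),axis=1))
E
```

```text
(560, 400, 3) (558, 414, 3)
[ 30  38  37  44 981] ((428.0414123535156, 264.17315673828125), (39.60099792480469, 26.051450729370117), 65.224853515625)
[[ 0.5866 -0.2239  0.02  ]
 [ 0.6133 -0.2776  0.02  ]
 [ 0.5323 -0.3141  0.02  ]
 [ 0.5063 -0.2608  0.02  ]] [ 0.55963557 -0.26911826  0.02      ] [0.06000575 0.08880698 0.05929871]
```

View pics/crop0.png

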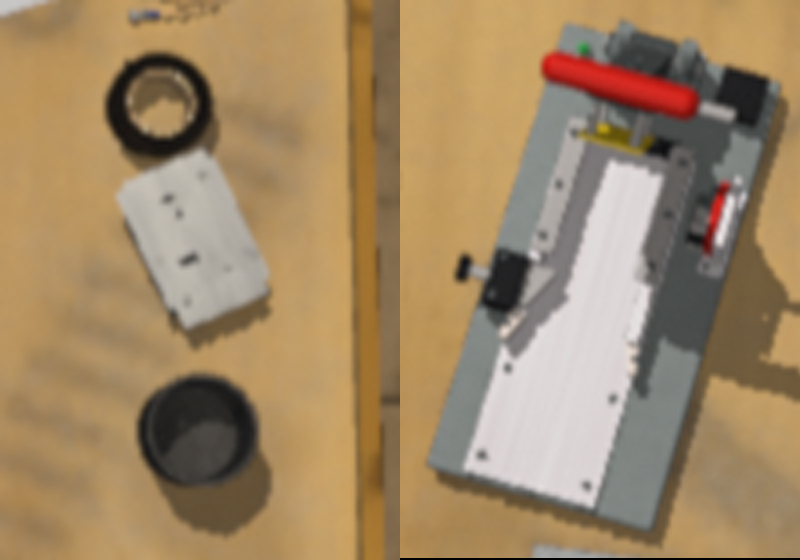

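The crop shows a closed plated module, not orange, lying between tape and pot. It measures 60x89 mm at z=0.02, which matches. Now the station estimate and the tape and pot positions.

```bash
python3 - <<'E'
from h import *
i=eyes.camera_info('top')
px=[(253.3,294.7),(315,312),(350,188.6),(291,172)]
for z in(0,.01,.022):
    w=np.array([ray(i,u,v,z) for u,v in px]);print(z,w[:,:2].round(4).tolist(),np.linalg.norm(np.roll(w,-1,0)-w,axis=1).round(4),[round(float(np.degrees(np.arctan2(*(w[b]-w[a])[[1,0]]))),2) for a,b in((0,3),(1,2))])
# bed near corners (z=.022)
for u,v in [(463,473),(597,508)]: print('bed',ray(i,245+(u-400)/3.6,165+v/3.6,.022))
print('tape',ray(i,420,231,.019),'pot',ray(i,429.5,312.5,.042),'baR',ray(i,245+(545-400)/3.6,165+66/3.6,.207),ray(i,245+(695-400)/3.6,165+103/3.6,.207))
for nm,p in(('tray',[(282,318),(341,323),(331,418),(270,413)]),): print([ray(i,u,v,.039)[:2].round(3).tolist() for u,v in p])
E
```

```text
0 [[0.4816, 0.1222], [0.4466, -0.018], [0.7359, -0.0915], [0.7721, 0.0481]] [0.1445 0.2984 0.1442 0.2998] [-14.32, -14.26]
0.01 [[0.4808, 0.121], [0.4461, -0.018], [0.733, -0.0909], [0.7689, 0.0475]] [0.1433 0.296  0.143  0.2974] [-14.32, -14.26]
0.022 [[0.4798, 0.1196], [0.4455, -0.0181], [0.7295, -0.0903], [0.7651, 0.0468]] [0.1419 0.293  0.1416 0.2944] [-14.32, -14.26]
bed [0.47664061 0.09908703 0.022     ]
bed [0.45749191 0.0160059  0.022     ]
tape [ 0.63525744 -0.2516421   0.019     ] pot [ 0.45016742 -0.2670088   0.042     ] baR [0.68298077 0.04620665 0.207     ] [ 0.66474235 -0.03543107  0.207     ]
[[0.43, 0.053], [0.422, -0.075], [0.224, -0.058], [0.231, 0.07]]
```

```bash
cat >> h.py <<'E'
from scipy.spatial.transform import Rotation as Ro
def plan(x,y,z,hd=None):
    "tool-frame delta from measured pose to world xyz; hd = heading of tool x, deg"
    s=bot.read_state(); R=Ro.from_quat(s['ee_rot']).as_matrix(); h=np.degrees(np.arctan2(R[1,0],R[0,0]))%360
    print('pos',s['ee_pos'].round(4),'hd',round(h,2),'t',round(s['t'],2),'F',s['force'].round(1),'op',round(s['opening'],4),'j',np.round(s['joints'],2))
    if hd is not None:
        t=(h-hd+180)%360-180; print('turn',round(np.radians(t),4)); h=hd; c,q=np.cos(np.radians(h)),np.sin(np.radians(h)); R=np.array([[c,q,0],[q,-c,0],[0,0,-1]])
    print('slide after turn',(R.T@(np.array([x,y,z])-s['ee_pos'])).round(4))
E
python3 - <<'E'
from h import *
i=eyes.camera_info('wrist');W=np.array(i['world_to_cam']);o=-W[:3,:3].T@W[:3,3];s=bot.read_state()
R=Ro.from_quat(s['ee_rot']).as_matrix();print('cam in tool',R.T@(o-s['ee_pos']),'view dir tool',R.T@(-W[2,:3]),'up',R.T@W[1,:3])
plan(.50,.05,.42,165.7)
print(proj(eyes.camera_info('scene'),s['ee_pos']))
E
```

```text
cam in tool [ 0.07255388  0.00088201 -0.14171564] view dir tool [-0.28631862  0.00136695  0.95813349] up [ 9.58133894e-01 -6.79534915e-04  2.86319716e-01]
pos [0.2552 0.5971 0.2304] hd 156.87 t 0.1 F [ 0.1  0.  -0.7] op 0.0857 j [-0.9   0.5  -0.43  1.55  0.22  1.14 -0.21]
turn -0.1542
slide after turn [-0.3724 -0.4697 -0.1896]
[[-14.51188878 177.73120841]]
```

{"op": "send_rows", "data": {
  "deltas": [
    {"slide": [0,0,-0.06],"turn": 0,"claw": 0.085},
    {"slide": [0,0,-0.06],"turn": -0.154,"claw": 0.085},
    {"slide": [0,0,-0.06],"turn": 0,"claw": 0.085},
    {"slide": [-0.037,-0.047,0],"turn": 0,"claw": 0.085},
    {"slide": [-0.037,-0.047,0],"turn": 0,"claw": 0.085},
    {"slide": [-0.037,-0.047,0],"turn": 0,"claw": 0.085},
    {"slide": [-0.037,-0.047,0],"turn": 0,"claw": 0.085},
    {"slide": [-0.037,-0.047,0],"turn": 0,"claw": 0.085},
    {"slide": [-0.037,-0.047,0],"turn": 0,"claw": 0.085},
    {"slide": [-0.037,-0.047,0],"turn": 0,"claw": 0.085},
    {"slide": [-0.037,-0.047,0],"turn": 0,"claw": 0.085},
    {"slide": [-0.037,-0.047,0],"turn": 0,"claw": 0.085}
  ]
}}

```text
t: 1.6
ee_pos: [0.4737, 0.1036, 0.4112]
ee_rot: [0.125, 0.992, -0.0, -0.0]
force: [1.4, 0.3, -0.3]
opening: 0.0853
```

```bash
python3 - <<'E'
from h import *
plan(.50,.05,.42,165.7)
E
```

```text
pos [0.4737 0.1036 0.4112] hd 165.7 t 1.6 F [ 1.4  0.3 -0.3] op 0.0853 j [-0.16  0.04 -0.11  1.7   0.01  1.4   1.05]
turn -0.0001
slide after turn [-0.0387 -0.0455 -0.0088]
```

{"op": "send_rows", "data": {
  "deltas": [
    {"slide": [-0.038,-0.046,0],"turn": 0,"claw": 0.085},
    {"slide": [0,0,0],"turn": 0,"claw": 0.085},
    {"slide": [0,0,0],"turn": 0,"claw": 0.085}
  ]
}}

```text
t: 1.98
ee_pos: [0.4985, 0.0521, 0.4108]
ee_rot: [0.125, 0.992, 0.0, -0.001]
force: [-0.5, 0.1, 1.4]
opening: 0.085
```

```bash
python3 - <<'E'
from h import *
import pickle
i=eyes.camera_info('wrist');cap('wrist','w1');pickle.dump(i,open('w1.pkl','wb'));plan(.50,.05,.42,165.7)
E
```

```text
pos [0.4984 0.053  0.411 ] hd 165.79 t 2.02 F [ 0.3  0.6 -0.3] op 0.0847 j [-0.1   0.08 -0.06  1.67  0.    1.4   1.16]
turn 0.0016
slide after turn [-0.0023 -0.0025 -0.009 ]
```

View pics/w1.png

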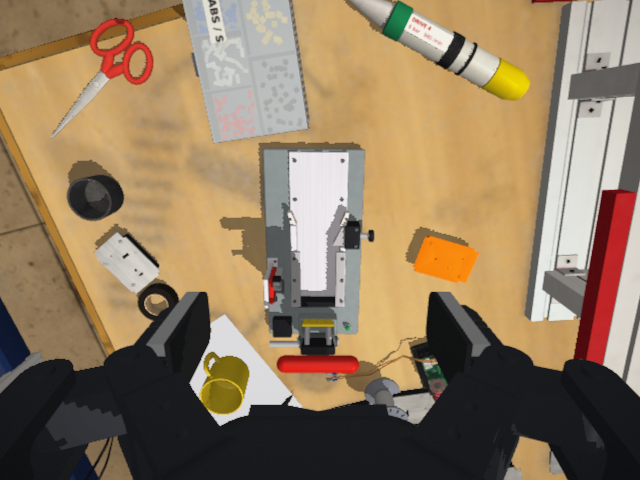

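The wrist view shows the station upright at px (265-364, 145-335), the bar at (318,364) and the module at (127,261). Zooming to read the bed edges and rail faces.

```bash
python3 - <<'E'
import cv2
im=cv2.imread('pics/w1.png')
cv2.imwrite('pics/w1c.png',cv2.resize(im[140:290,250:380],None,fx=4,fy=4,interpolation=cv2.INTER_CUBIC))
E
```

```text
(no output)
```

View pics/w1c.png

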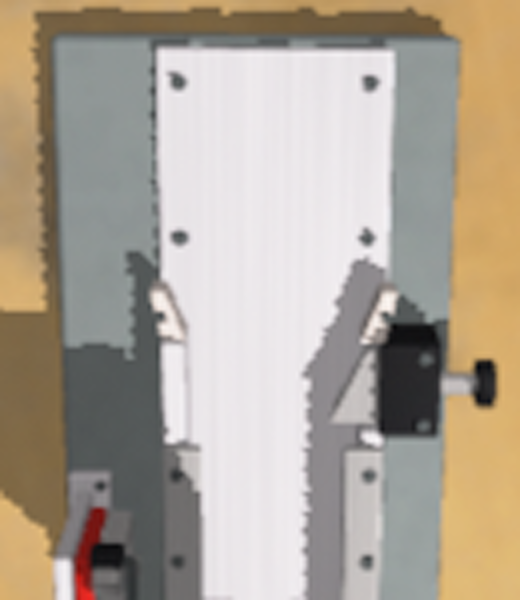

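```bash
python3 - <<'E'
from h import *
import pickle
i=pickle.load(open('w1.pkl','rb'));im=cv2.imread('pics/w1.png')
# white bed edges per row
g=im.min(2).astype(int)
L=[];Rr=[]
for v in range(158,200,4):
    r=g[v,270:370]; d=np.diff(r); a=np.argmax(d[:40]);b=np.argmin(d[40:])+40
    L.append((270+a+.5,v));Rr.append((270+b+.5,v))
for nm,E in(('L(right side)',L),('R',Rr)):
    w=np.array([ray(i,u,v,.022)[:2] for u,v in E]);p=np.polyfit(w[:,0],w[:,1],1);print(nm,E[0],E[-1],'yaw',np.degrees(np.arctan(p[0])),'y at x=.5',np.polyval(p,.5),np.std(w[:,1]-np.polyval(p,w[:,0])))
c=g[140:165,318];print(c)
# red bar
b,gg,r=[im[:,:,k].astype(int) for k in range(3)]
m=((r>140)&(gg<80)&(b<80)).astype(np.uint8);m[:340]=0;m[390:]=0
n,l,st,ce=cv2.connectedComponentsWithStats(m)
k=1+np.argmax(st[1:,4]);print('bar',st[k],ce[k],ray(i,*ce[k],.207))
x,y,w_,h_=st[k,:4];
for q in((x,ce[k][1]),(x+w_,ce[k][1])):print(ray(i,*q,.207))
# module
mm=((im.min(2)>130)).astype(np.uint8);mm[:,:85]=0;mm[:,165:]=0;mm[:225]=0;mm[300:]=0
n,l,st,ce=cv2.connectedComponentsWithStats(mm);k=1+np.argmax(st[1:,4])
p=np.argwhere(l==k)[:,::-1].astype(np.float32);rr=cv2.minAreaRect(p);bx=cv2.boxPoints(rr)
w=np.array([ray(i,u,v,.02) for u,v in bx]);print('module',st[k],w.round(4).tolist(),w.mean(0),np.linalg.norm(np.roll(w,-1,0)-w,axis=1));
for a in range(4):
    d=w[(a+1)%4]-w[a];print(np.degrees(np.arctan2(d[1],d[0])))
print('tape',ray(i,158,301,.019))
E
```

```text
L(right side) (np.float64(288.5), 158) (np.float64(289.5), 198) yaw -13.698741481410476 y at x=.5 0.01034293834462155 0.00038901808152217663
R (np.float64(348.5), 158) (np.float64(340.5), 198) yaw -14.35722066801974 y at x=.5 0.0954464490826237 0.004113069442762375
[101 101  92  61  61  60  61  62  80  94  86 112 185 230 230 230 230 230
 230 230 229 229 229 229 229]
bar [ 278  360   81   14 1015] [318.79408867 365.99211823] [0.67978675 0.00838518 0.207     ]
[ 0.6687865  -0.03476099  0.207     ]
[0.69063155 0.05092165 0.207     ]
module [  94  233   66   61 2065] [[0.5362, -0.3124, 0.02], [0.5074, -0.2598, 0.02], [0.5892, -0.2199, 0.02], [0.6209, -0.2736, 0.02]] [ 0.56341653 -0.2664395   0.02      ] [0.05999735 0.090996   0.06231775 0.09310256]
118.75979526814048
25.999079426975516
-59.426087420870566
-155.3497027804072
tape [ 0.63562163 -0.24374699  0.019     ]
```

```bash
python3 - <<'E'
from h import *
import pickle
i=pickle.load(open('w1.pkl','rb'))
f=lambda u,v,z:ray(i,250+u/4,140+v/4,z)[:2]
def sh(n,a,b,z):
    A,B=f(*a,z),f(*b,z);m=(A+B)/2;d=B-A;print(n,m.round(4),'w',np.linalg.norm(d).round(4),'yaw',np.degrees(np.arctan2(d[1],d[0])).round(2)-90);return m
ms=[sh('bednear',(157,50),(394,50),.022),sh('hole1',(178,81),(369,82),.022),sh('hole2',(179,237),(366,237),.022),sh('bed2',(161,270),(388,270),.022),
sh('lip1',(176,476),(369,476),.046),sh('lip2',(177,562),(366,562),.046),sh('base near(z=.0)',(52,37),(459,38),.012)]
m=np.array(ms[:6]);p=np.polyfit(m[:,0],m[:,1],1);print('yaw',np.degrees(np.arctan(p[0])),'resid',(m[:,1]-np.polyval(p,m[:,0])).round(4))
yaw=np.arctan(p[0]);u=np.array([np.cos(yaw),np.sin(yaw)])
h=ms[0]+.178*u;print('home from bed end',h)
bar=np.array([.6798,.0084]);print('home from bar',bar-.034*u)
i2=eyes.camera_info('top');
print('apron',h-.122*u)
E
```

```text
bednear [0.4733 0.0615] w 0.0833 yaw -14.260000000000005
hole1 [0.4837 0.0581] w 0.0675 yaw -14.560000000000002
hole2 [0.5379 0.044 ] w 0.0681 yaw -14.269999999999996
bed2 [0.55   0.0416] w 0.0832 yaw -14.269999999999996
lip1 [0.6191 0.0233] w 0.0704 yaw -14.280000000000001
lip2 [0.6521 0.0145] w 0.0702 yaw -14.280000000000001
base near(z=.0) [0.4681 0.0555] w 0.1454 yaw -14.400000000000006
yaw -14.579410833655208 resid [ 0.0003 -0.0004 -0.0004  0.0004  0.0001 -0.0001]
home from bed end [0.64553657 0.01665584]
home from bar [0.64689481 0.01695853]
apron [0.52746501 0.04736587]
```

```bash
python3 - <<'E'
from h import *
plan(.5615,-.268,.17,205)
i=eyes.camera_info('scene');im=cap('scene','scene1')
m=(im.min(2)>120).astype(np.uint8);m[:,:410]=0;m[:,460:]=0;m[:305]=0;m[360:]=0
n,l,st,ce=cv2.connectedComponentsWithStats(m);k=1+np.argmax(st[1:,4])
p=np.argwhere(l==k)[:,::-1];w=np.array([ray(i,u,v,.02)[:2] for u,v in p],np.float32)
print('scene module',st[k],cv2.minAreaRect(w),cv2.boxPoints(cv2.minAreaRect(w)))
E
```

```text
pos [0.4984 0.053  0.411 ] hd 165.79 t 2.02 F [ 0.3  0.6 -0.3] op 0.0847 j [-0.1   0.08 -0.06  1.67  0.    1.4   1.16]
turn -0.6843
slide after turn [ 0.0785 -0.3176  0.241 ]
scene module [ 416  314   37   37 1081] ((0.5616524815559387, -0.2693817913532257), (0.09080132097005844, 0.06233564764261246), 26.48812484741211) [[ 0.50711644 -0.26173502]
 [ 0.5349189  -0.3175271 ]
 [ 0.6161885  -0.27702856]
 [ 0.58838606 -0.2212365 ]]
```

{"op": "send_rows", "data": {
  "deltas": [
    {"slide": [0,0,0],"turn": -0.171,"claw": 0.085},
    {"slide": [0,0,0],"turn": -0.171,"claw": 0.085},
    {"slide": [0,0,0],"turn": -0.171,"claw": 0.085},
    {"slide": [0,0,0],"turn": -0.171,"claw": 0.085},
    {"slide": [0.013,-0.053,0.02],"turn": 0,"claw": 0.085},
    {"slide": [0.013,-0.053,0.03],"turn": 0,"claw": 0.085},
    {"slide": [0.013,-0.053,0.035],"turn": 0,"claw": 0.085},
    {"slide": [0.013,-0.053,0.035],"turn": 0,"claw": 0.085},
    {"slide": [0.013,-0.053,0.035],"turn": 0,"claw": 0.085},
    {"slide": [0.013,-0.053,0.035],"turn": 0,"claw": 0.085},
    {"slide": [0,0,0.05],"turn": 0,"claw": 0.085},
    {"slide": [0,0,0],"turn": 0,"claw": 0.085}
  ]
}}

```text
t: 3.58
ee_pos: [0.5577, -0.259, 0.172]
ee_rot: [-0.216, 0.976, 0.003, -0.004]
force: [-0.5, 0.8, 0.3]
opening: 0.0851
```

{"op": "send_rows", "data": {
  "deltas": [
    {"slide": [0,0,0],"turn": 0,"claw": 0.085}
  ]
}}

```text
t: 3.7
ee_pos: [0.5619, -0.2603, 0.1779]
ee_rot: [-0.217, 0.976, -0.0, 0.001]
force: [1.3, -0.5, 1.4]
opening: 0.0848
```

```bash
python3 - <<'E'
from h import *
import pickle
i=eyes.camera_info('wrist');im=cap('wrist','w2');pickle.dump(i,open('w2.pkl','wb'));plan(.5612,-.268,.02,205.5)
for z in(.02,):
    print(proj(i,[[.5612,-.268,.02]]))
E
```

```text
pos [ 0.5625 -0.2608  0.1788] hd 205.03 t 3.75 F [0.9 0.5 0.6] op 0.085 j [ 0.3   0.47  0.12  1.7  -0.06  0.98  2.45]
turn -0.0081
slide after turn [ 0.0043 -0.006   0.1588]
[[309.20779468 203.66302342]]
```

View pics/w2.png

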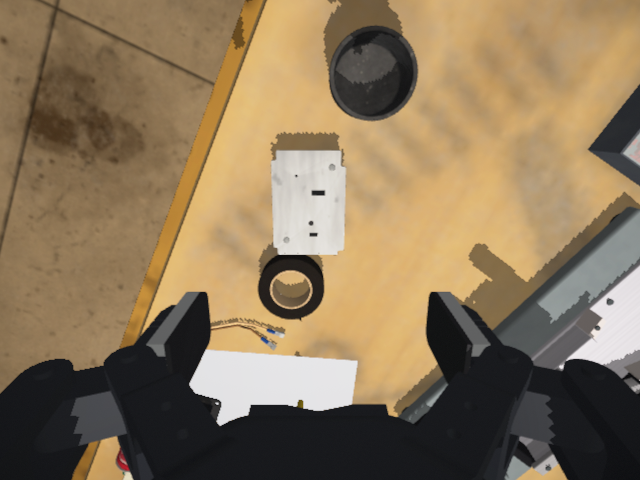

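```bash
python3 - <<'E'
from h import *
import pickle
i=pickle.load(open('w2.pkl','rb'));im=cv2.imread('pics/w2.png')
m=((im.min(2)>125)).astype(np.uint8);m[:,:255]=0;m[:,365:]=0;m[:130]=0;m[256:]=0
m=cv2.morphologyEx(m,cv2.MORPH_OPEN,np.ones((5,5)))
n,l,st,ce=cv2.connectedComponentsWithStats(m);k=1+np.argmax(st[1:,4])
p=np.argwhere(l==k)[:,::-1];w=np.array([ray(i,u,v,.02)[:2] for u,v in p],np.float32)
r=cv2.minAreaRect(w);print('wrist module',st[k],r,cv2.boxPoints(r).round(4).tolist())
print('tape',ray(i,291,287,.019),'pot',ray(i,373,72,.042))
c=np.array(r[0]);hd=205.5
plan(c[0],c[1],.02,hd)
E
```

```text
wrist module [ 270  150   77  105 7501] ((0.5618780255317688, -0.2684757709503174), (0.08788230270147324, 0.061406638473272324), 25.025861740112305) [[0.5091000199317932, -0.25920000672340393], [0.535099983215332, -0.3149000108242035], [0.6147000193595886, -0.2777000069618225], [0.588699996471405, -0.22210000455379486]]
tape [ 0.63701604 -0.25091243  0.019     ] pot [ 0.4529187  -0.26863969  0.042     ]
pos [ 0.5625 -0.2608  0.1788] hd 205.03 t 3.75 F [0.9 0.5 0.6] op 0.085 j [ 0.3   0.47  0.12  1.7  -0.06  0.98  2.45]
turn -0.0081
slide after turn [ 0.0039 -0.0067  0.1588]
```

{"op": "send_rows", "data": {
  "deltas": [
    {"slide": [0.016,-0.007,0.03],"turn": 0,"claw": 0.085},
    {"slide": [0,0,0.05],"turn": 0,"claw": 0.085},
    {"slide": [0,0,0.05],"turn": 0,"claw": 0.085},
    {"slide": [0,0,0.02],"turn": 0,"claw": 0.085},
    {"slide": [0,0,0],"turn": 0,"claw": 0.085},
    {"slide": [0,0,0],"turn": 0,"claw": 0.085}
  ]
}}

```text
t: 4.5
ee_pos: [0.551, -0.2758, 0.0289]
ee_rot: [-0.216, 0.976, -0.001, 0.002]
force: [0.4, 0.2, 0.1]
opening: 0.0847
```

```bash
python3 - <<'E'
from h import *
import pickle
c=np.array([.5619,-.2685])+.012*np.array([np.cos(np.radians(205)),np.sin(np.radians(205))])
plan(*c,.001,205)
cap('wrist','w3')
E
```

```text
pos [ 0.551  -0.2758  0.0289] hd 204.9 t 4.5 F [0.4 0.2 0.1] op 0.0847 j [ 0.35  0.66  0.09  1.78 -0.08  0.7   2.49]
turn -0.0018
slide after turn [-0.001   0.002   0.0279]
```

View pics/w3.png

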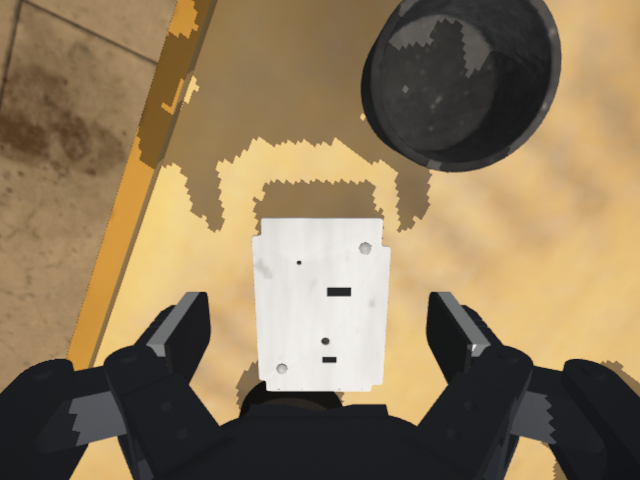

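The fingers straddle the module: edges at px 253 and 388, pads at 208 and 430. Lowering and gripping.

{"op": "send_rows", "data": {
  "deltas": [
    {"slide": [0,0.002,0.014],"turn": 0,"claw": 0.085},
    {"slide": [0,0,0.014],"turn": 0,"claw": 0.085},
    {"slide": [0,0,0],"turn": 0,"claw": 0.085},
    {"slide": [0,0,0],"turn": 0,"claw": 0.05},
    {"slide": [0,0,0],"turn": 0,"claw": 0.05},
    {"slide": [0,0,0],"turn": 0,"claw": 0.05},
    {"slide": [0,0,0],"turn": 0,"claw": 0.05}
  ],
  "squeeze": 30
}}

```text
t: 5.42
ee_pos: [0.5483, -0.2737, -0.0012]
ee_rot: [-0.215, 0.977, -0.0, 0.0]
force: [-0.4, -0.1, 4.1]
opening: 0.059
```

```bash
python3 - <<'E'
from h import *
plan(.551,-.2736,.1,205);cap('wrist','w4')
E
```

```text
pos [ 0.5483 -0.2737 -0.0012] hd 204.87 t 5.42 F [-0.4 -0.1  4.1] op 0.059 j [ 0.36  0.7   0.08  1.79 -0.09  0.65  2.5 ]
turn -0.0023
slide after turn [-0.0025 -0.0011 -0.1012]
```

View pics/w4.png

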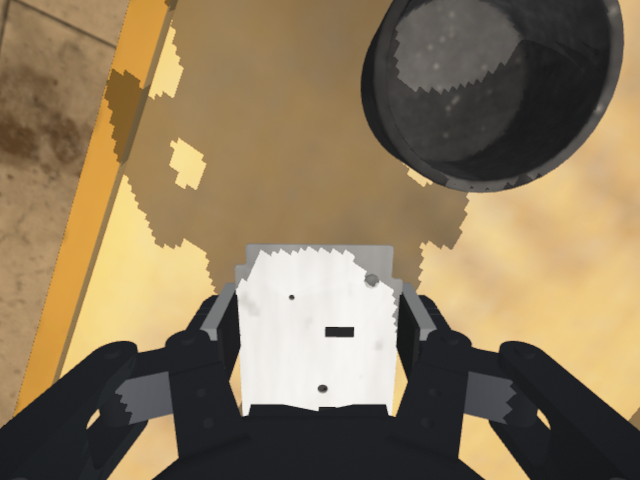

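{"op": "send_rows", "data": {
  "deltas": [
    {"slide": [0,0,-0.02],"turn": 0,"claw": 0.05},
    {"slide": [0,0,-0.05],"turn": 0,"claw": 0.05},
    {"slide": [0,0,-0.05],"turn": 0,"claw": 0.05},
    {"slide": [0,0,-0.02],"turn": 0.171,"claw": 0.05},
    {"slide": [0,0,0],"turn": 0.171,"claw": 0.05},
    {"slide": [0,0,0],"turn": 0.171,"claw": 0.05},
    {"slide": [0,0,0],"turn": 0.171,"claw": 0.05},
    {"slide": [0,0,0],"turn": 0,"claw": 0.05}
  ],
  "squeeze": 40
}}

```text
t: 6.48
ee_pos: [0.5481, -0.2728, 0.139]
ee_rot: [0.124, 0.992, 0.0, 0.0]
force: [-0.5, 0.3, -1.2]
opening: 0.059
```

```bash
python3 - <<'E'
from h import *
plan(.4981,.0514,.12,165.7)
E
```

```text
pos [ 0.5481 -0.2728  0.139 ] hd 165.81 t 6.47 F [-0.5  0.3 -1.2] op 0.059 j [ 0.22  0.51  0.27  1.75 -0.16  0.9   1.88]
turn 0.0019
slide after turn [0.1285 0.3018 0.019 ]
```

{"op": "send_rows", "data": {
  "deltas": [
    {"slide": [0.02,0.05,0],"turn": 0.002,"claw": 0.05},
    {"slide": [0.022,0.05,0],"turn": 0,"claw": 0.05},
    {"slide": [0.022,0.05,0],"turn": 0,"claw": 0.05},
    {"slide": [0.022,0.05,0],"turn": 0,"claw": 0.05},
    {"slide": [0.022,0.05,0],"turn": 0,"claw": 0.05},
    {"slide": [0.02,0.04,0],"turn": 0,"claw": 0.05},
    {"slide": [0,0.012,0.019],"turn": 0,"claw": 0.05},
    {"slide": [0,0,0],"turn": 0,"claw": 0.05},
    {"slide": [0,0,0],"turn": 0,"claw": 0.05},
    {"slide": [0,0,0],"turn": 0,"claw": 0.05}
  ]
}}

```text
t: 7.72
ee_pos: [0.4996, 0.0497, 0.12]
ee_rot: [0.126, 0.992, -0.0, 0.0]
force: [-1.0, -0.3, -2.1]
opening: 0.0588
```

```bash
python3 - <<'E'
from h import *
import pickle
i=eyes.camera_info('wrist');im=cap('wrist','w5');pickle.dump(i,open('w5.pkl','wb'));plan(.4981,.0514,.12,165.7)
E
```

```text
pos [0.4996 0.0499 0.1199] hd 165.49 t 7.78 F [ 0.5 -1.3 -2.2] op 0.059 j [-0.31  0.36  0.19  2.03 -0.09  0.76  1.25]
turn -0.0036
slide after turn [ 0.0019  0.0011 -0.0001]
```

View pics/w5.png

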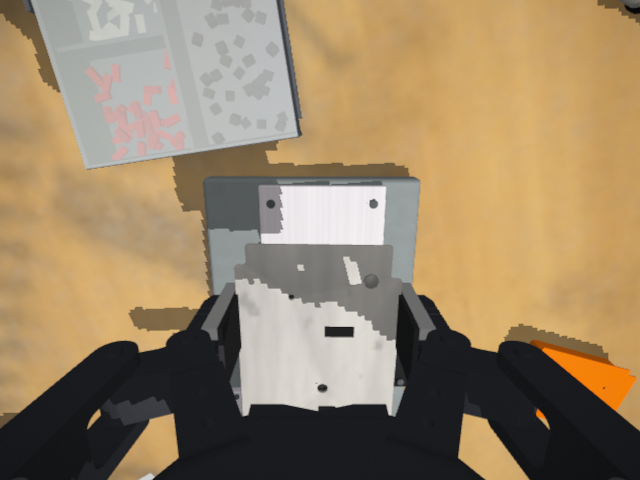

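```bash
python3 - <<'E'
from h import *
import pickle
i=pickle.load(open('w5.pkl','rb'));im=cv2.imread('pics/w5.png')
cv2.imwrite('pics/w5c.png',cv2.resize(im[165:345,195:430],None,fx=3.3,fy=3.3,interpolation=cv2.INTER_CUBIC))
E
```

```text
(no output)
```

View pics/w5c.png

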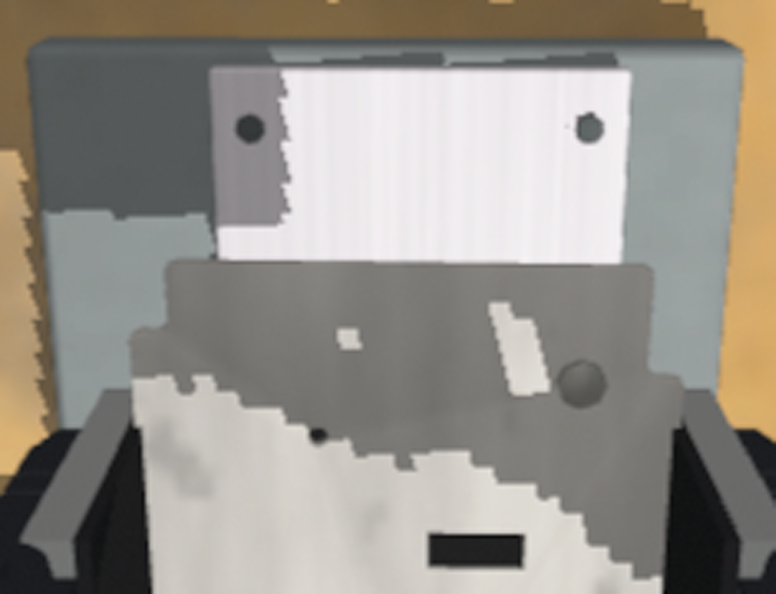

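```bash
python3 - <<'E'
from h import *
import pickle
i=pickle.load(open('w5.pkl','rb'))
f=lambda u,v,z:ray(i,195+u/3.3,165+v/3.3,z)
s=bot.read_state();R=Ro.from_quat(s['ee_rot']).as_matrix();T=lambda p:(R.T@(p-s['ee_pos']))
def sh(n,a,b,z):
    A,B=f(*a,z),f(*b,z);tA,tB=T(A),T(B);d=tB-tA
    print(n,'world mid',((A+B)/2)[:2].round(4),'tool mid',((tA+tB)/2)[:2].round(4),'len',np.linalg.norm(d).round(4),'ang in tool deg',np.degrees(np.arctan2(d[0],d[1])).round(2),'world ang',np.degrees(np.arctan2((B-A)[1],(B-A)[0])).round(2)-90)
sh('bed end',(210,67),(631,68),.022)
sh('holes',(250,128),(589,128),.022)
sh('bed sides',(217,255),(623,255),.022)
for z in(.139,.141): sh('module rear',(168,262),(652,265),z)
sh('module shoulder',(133,335),(682,378),.141)
# side directions of bed
for n,a,b in(('L',(210,67),(217,255)),('R',(631,68),(623,255))):
    d=f(*b,.022)-f(*a,.022);print(n,np.degrees(np.arctan2(d[1],d[0])))
E
```

```text
bed end world mid [0.4713 0.0613] tool mid [0.0304 0.0039] len 0.0831 ang in tool deg -0.09 world ang -14.599999999999994
holes world mid [0.4831 0.0581] tool mid [0.0182 0.0038] len 0.0679 ang in tool deg 0.05 world ang -14.459999999999994
bed sides world mid [0.5091 0.0515] tool mid [-0.0087  0.004 ] len 0.0838 ang in tool deg 0.04 world ang -14.469999999999999
module rear world mid [0.471  0.0587] tool mid [0.0299 0.0014] len 0.0513 ang in tool deg -0.33 world ang -14.840000000000003
module rear world mid [0.4703 0.0589] tool mid [0.0306 0.0014] len 0.0504 ang in tool deg -0.33 world ang -14.840000000000003
module shoulder world mid [0.4805 0.0561] tool mid [0.0201 0.0013] len 0.0588 ang in tool deg -4.81 world ang -19.319999999999993
L -14.96576514290127
R -13.850344517508178
```

{"op": "send_rows", "data": {
  "deltas": [
    {"slide": [0,0.002,0.03],"turn": 0,"claw": 0.05},
    {"slide": [0,0,0.03],"turn": 0,"claw": 0.05},
    {"slide": [0,0,0.027],"turn": 0,"claw": 0.05},
    {"slide": [0,0,0],"turn": 0,"claw": 0.05},
    {"slide": [0,0,0],"turn": 0,"claw": 0.05}
  ]
}}

```text
t: 8.4
ee_pos: [0.5005, 0.0527, 0.0332]
ee_rot: [0.126, 0.992, 0.0, 0.001]
force: [0.4, -0.5, -0.9]
opening: 0.059
```

```bash
python3 - <<'E'
from h import *
import pickle
i=eyes.camera_info('wrist');im=cap('wrist','w6')[:,:,::-1];pickle.dump(i,open('w6.pkl','wb'));plan(.4981,.0514,.021,165.5)
cv2.imwrite('pics/w6c.png',cv2.resize(im[100:360,160:480],None,fx=2.3,fy=2.3,interpolation=cv2.INTER_CUBIC))
E
```

```text
pos [0.5008 0.0528 0.0336] hd 165.55 t 8.45 F [ 0.1 -0.3 -1.3] op 0.0592 j [-0.29  0.51  0.15  2.06 -0.14  0.57  1.28]
turn 0.0008
slide after turn [ 0.0023 -0.0021  0.0126]
```

View pics/w6c.png

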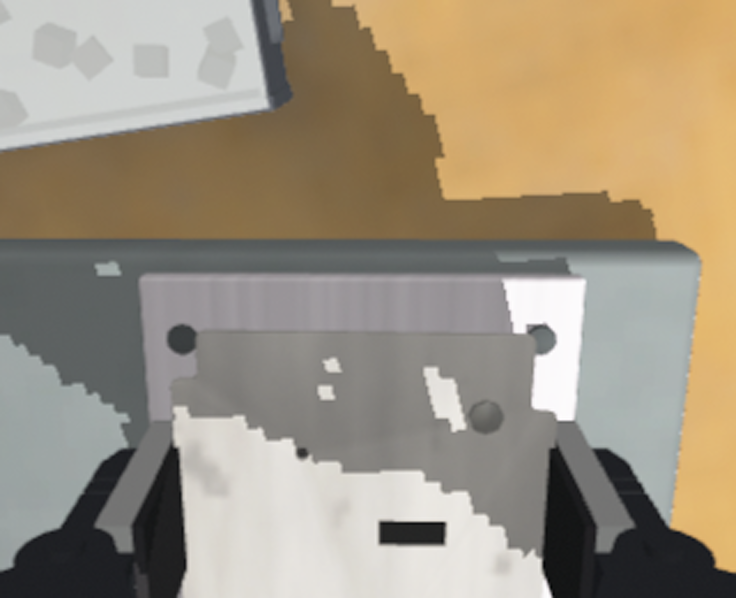

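{"op": "send_rows", "data": {
  "deltas": [
    {"slide": [0,0,0.006],"turn": 0,"claw": 0.05},
    {"slide": [0,0,0.004],"turn": 0,"claw": 0.05},
    {"slide": [0,0,0.001],"turn": 0,"claw": 0.05},
    {"slide": [0,0,0],"turn": 0,"claw": 0.05},
    {"slide": [0,0,0],"turn": 0,"claw": 0.05}
  ]
}}

```text
t: 9.07
ee_pos: [0.4997, 0.053, 0.0214]
ee_rot: [0.126, 0.992, 0.0, 0.0]
force: [0.7, -0.3, -2.1]
opening: 0.0591
```

{"op": "send_rows", "data": {
  "deltas": [
    {"slide": [0,0,0.001],"turn": 0,"claw": 0.05},
    {"slide": [-0.004,0,0],"turn": 0,"claw": 0.05},
    {"slide": [-0.004,0,0],"turn": 0,"claw": 0.05},
    {"slide": [-0.004,0,0],"turn": 0,"claw": 0.05},
    {"slide": [0,0,0],"turn": 0,"claw": 0.05}
  ],
  "squeeze": 20
}}

```text
t: 9.7
ee_pos: [0.5118, 0.0502, 0.0209]
ee_rot: [0.126, 0.992, 0.0, 0.0]
force: [-1.0, -0.6, 4.2]
opening: 0.0589
```

{"op": "send_rows", "data": {
  "deltas": [
    {"slide": [-0.004,0,0],"turn": 0,"claw": 0.05},
    {"slide": [-0.004,0,0],"turn": 0,"claw": 0.05},
    {"slide": [-0.004,0,0],"turn": 0,"claw": 0.05},
    {"slide": [0,0,0],"turn": 0,"claw": 0.05}
  ]
}}

```text
t: 10.2
ee_pos: [0.5231, 0.0473, 0.0209]
ee_rot: [0.125, 0.992, 0.0, 0.0]
force: [-1.5, 0.6, 6.0]
opening: 0.0589
```

```bash
python3 - <<'E'
from h import *
plan(.5,.05,.021,165.5);cap('wrist','w7');cap('top','top7')
im=cv2.imread('pics/top7.png');cv2.imwrite('pics/top7c.png',cv2.resize(im[165:320,245:360],None,fx=3.6,fy=3.6,interpolation=cv2.INTER_CUBIC))
E
```

```text
pos [0.5231 0.0473 0.0209] hd 165.59 t 10.2 F [-1.5  0.6  6. ] op 0.0589 j [-0.26  0.56  0.15  2.01 -0.15  0.58  1.31]
turn 0.0015
slide after turn [ 0.023  -0.0032 -0.0001]
```

View pics/w7.png

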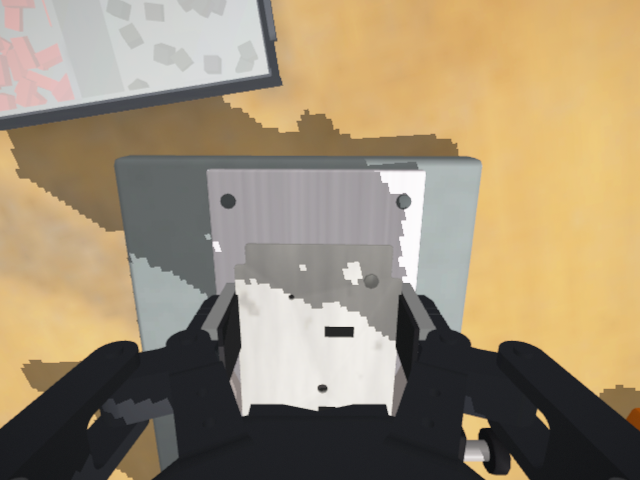

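View pics/top7c.png

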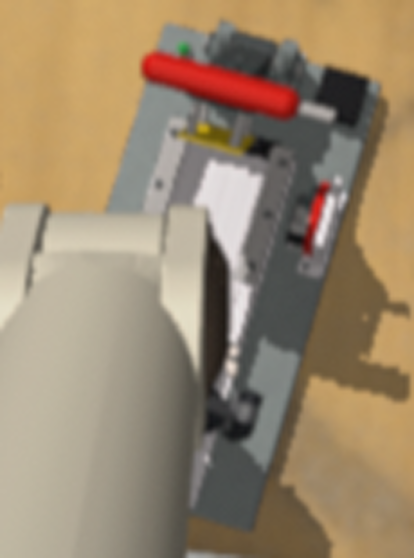

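{"op": "send_rows", "data": {
  "deltas": [
    {"slide": [-0.003,0,0],"turn": 0,"claw": 0.05},
    {"slide": [-0.003,0,0],"turn": 0,"claw": 0.05},
    {"slide": [-0.003,0,0],"turn": 0,"claw": 0.05},
    {"slide": [0,0,0],"turn": 0,"claw": 0.05}
  ]
}}

```text
t: 10.8
ee_pos: [0.5298, 0.0452, 0.0208]
ee_rot: [0.125, 0.992, 0.0, -0.002]
force: [-7.2, 1.0, 13.2]
opening: 0.0592
```

{"op": "send_rows", "data": {
  "deltas": [
    {"slide": [0,0,0],"turn": 0,"claw": 0.075},
    {"slide": [0,0,0],"turn": 0,"claw": 0.075},
    {"slide": [0,0,-0.005],"turn": 0,"claw": 0.075},
    {"slide": [0,0,-0.03],"turn": 0,"claw": 0.075},
    {"slide": [0.02,0,-0.045],"turn": 0,"claw": 0.05},
    {"slide": [0.03,0,0],"turn": 0,"claw": 0.0},
    {"slide": [0,0,0],"turn": 0,"claw": 0.0},
    {"slide": [0,0,0],"turn": 0,"claw": 0.0}
  ]
}}

```text
t: 11.8
ee_pos: [0.484, 0.0572, 0.1006]
ee_rot: [0.126, 0.992, 0.0, 0.001]
force: [0.5, 0.2, -0.8]
opening: 0.0018
```

```bash
python3 - <<'E'
from h import *
import pickle
i=eyes.camera_info('wrist');cap('wrist','w8');pickle.dump(i,open('w8.pkl','wb'));plan(.4823,.0560,.030,165.5)
E
```

```text
pos [0.4842 0.057  0.1004] hd 165.56 t 11.85 F [0.3 0.6 0.2] op 0.0001 j [-0.33  0.37  0.18  2.08 -0.1   0.7   1.24]
turn 0.0011
slide after turn [ 0.0015 -0.0015  0.0704]
```

View pics/w8.png

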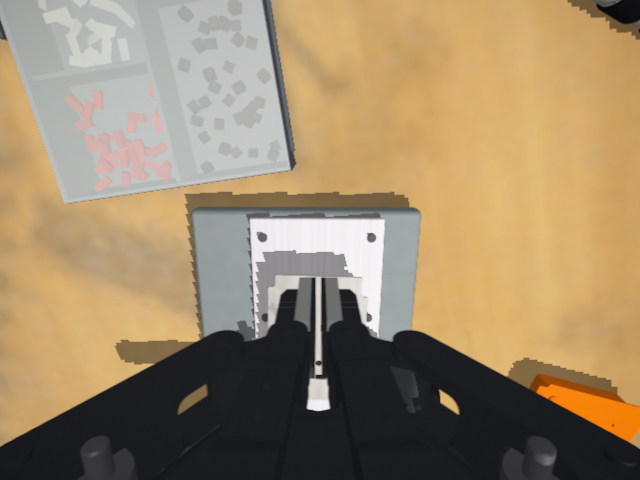

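```bash
python3 - <<'E'
from h import *
import pickle
i=pickle.load(open('w8.pkl','rb'))
im=cv2.imread('pics/w8.png');cv2.imwrite('pics/w8c.png',cv2.resize(im[205:345,190:430],None,fx=3.3,fy=3.3,interpolation=cv2.INTER_CUBIC))
s=bot.read_state();R=Ro.from_quat(s['ee_rot']).as_matrix()
for n,u,v,z in(('rearL',275,277,.042),('rearR',362,278,.042),('bedL',250,219,.022),('bedR',384,219,.022)):
    p=ray(i,u,v,z);print(n,p.round(4),'tool',(R.T@(p-s['ee_pos']))[:2].round(4))
E
```

```text
rearL [0.4943 0.0298 0.042 ] tool [-0.0165 -0.0239]
rearR [0.5076 0.079  0.042 ] tool [-0.0171  0.0271]
bedL [0.4613 0.0211 0.022 ] tool [ 0.0132 -0.0405]
bedR [0.4818 0.1009 0.022 ] tool [0.0133 0.0419]
```

View pics/w8c.png

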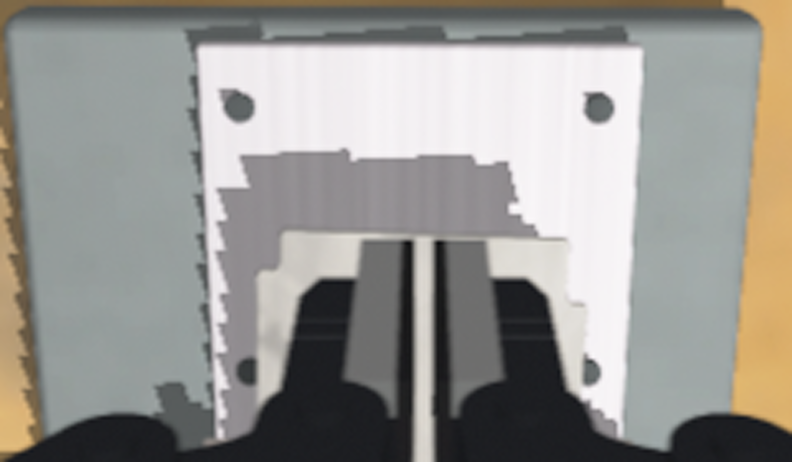

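{"op": "send_rows", "data": {
  "deltas": [
    {"slide": [0.004,0.001,0.025],"turn": 0,"claw": 0.0},
    {"slide": [0,0,0.025],"turn": 0,"claw": 0.0},
    {"slide": [0,0,0.02],"turn": 0,"claw": 0.0},
    {"slide": [0,0,0],"turn": 0,"claw": 0.0},
    {"slide": [-0.008,0,0],"turn": 0,"claw": 0.0},
    {"slide": [-0.005,0,0],"turn": 0,"claw": 0.0},
    {"slide": [-0.005,0,0],"turn": 0,"claw": 0.0},
    {"slide": [-0.005,0,0],"turn": 0,"claw": 0.0},
    {"slide": [-0.005,0,0],"turn": 0,"claw": 0.0},
    {"slide": [0,0,0],"turn": 0,"claw": 0.0}
  ]
}}

```text
t: 13.1
ee_pos: [0.5069, 0.0526, 0.0307]
ee_rot: [0.125, 0.992, 0.0, 0.0]
force: [-3.1, 3.7, -0.7]
opening: 0.0002
```

```bash
python3 - <<'E'
from h import *
import pickle
i=eyes.camera_info('wrist');im=cap('wrist','w9')[:,:,::-1];plan(.4823,.0560,.030,165.5)
cv2.imwrite('pics/w9c.png',cv2.resize(im[150:450,140:500],None,fx=2,fy=2,interpolation=cv2.INTER_CUBIC))
E
```

```text
pos [0.5069 0.0526 0.0306] hd 165.59 t 13.15 F [-1.5  1.3  0.6] op 0.0002 j [-0.28  0.53  0.15  2.05 -0.14  0.58  1.29]
turn 0.0015
slide after turn [ 0.0247 -0.0029  0.0006]
```

View pics/w9c.png

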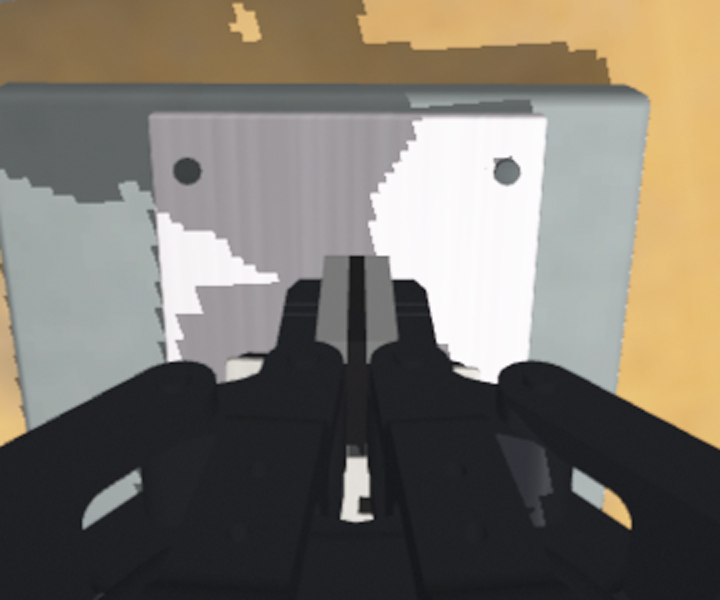

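{"op": "send_rows", "data": {
  "deltas": [
    {"slide": [-0.005,-0.001,0],"turn": 0,"claw": 0.0},
    {"slide": [-0.005,0,0],"turn": 0,"claw": 0.0},
    {"slide": [-0.005,0,0],"turn": 0,"claw": 0.0},
    {"slide": [-0.005,0,0],"turn": 0,"claw": 0.0},
    {"slide": [-0.005,0,0],"turn": 0,"claw": 0.0},
    {"slide": [-0.005,0,0],"turn": 0,"claw": 0.0}
  ]
}}

```text
t: 13.9
ee_pos: [0.5355, 0.0434, 0.0304]
ee_rot: [0.126, 0.992, -0.0, -0.0]
force: [-5.0, 0.1, 3.7]
opening: -0.0002
```

{"op": "send_rows", "data": {
  "deltas": [
    {"slide": [-0.005,0,0],"turn": 0,"claw": 0.0},
    {"slide": [-0.005,0,0],"turn": 0,"claw": 0.0},
    {"slide": [-0.005,0,0],"turn": 0,"claw": 0.0},
    {"slide": [-0.005,0,0],"turn": 0,"claw": 0.0},
    {"slide": [-0.005,0,0],"turn": 0,"claw": 0.0},
    {"slide": [-0.005,0,0],"turn": 0,"claw": 0.0}
  ]
}}

```text
t: 14.65
ee_pos: [0.565, 0.036, 0.0302]
ee_rot: [0.126, 0.992, -0.0, 0.0]
force: [-2.9, -1.6, 0.1]
opening: 0.0003
```

```bash
python3 - <<'E'
from h import *
plan(.587,.030,.030,165.5)
im=cap('wrist','w10');cap('scene','s10')
im=cv2.imread('pics/s10.png');cv2.imwrite('pics/s10c.png',cv2.resize(im[160:320,240:420],None,fx=3.5,fy=3.5,interpolation=cv2.INTER_CUBIC))
E
```

```text
pos [0.565  0.036  0.0302] hd 165.57 t 14.65 F [-2.9 -1.6  0.1] op 0.0003 j [-0.23  0.6   0.15  1.91 -0.14  0.65  1.33]
turn 0.0011
slide after turn [-0.0228 -0.0003  0.0002]
```

View pics/w10.png

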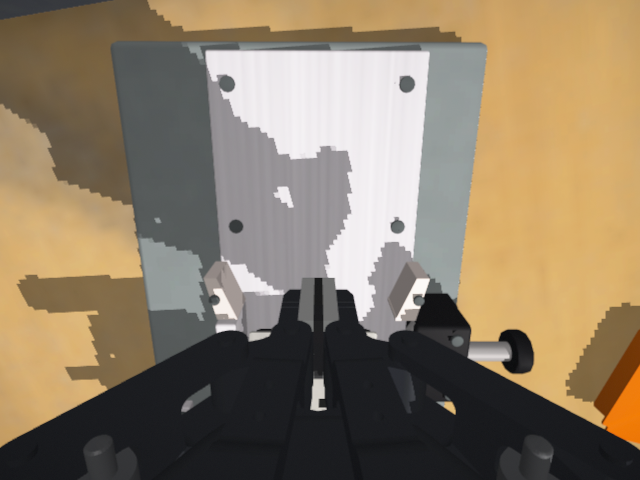

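View pics/s10c.png

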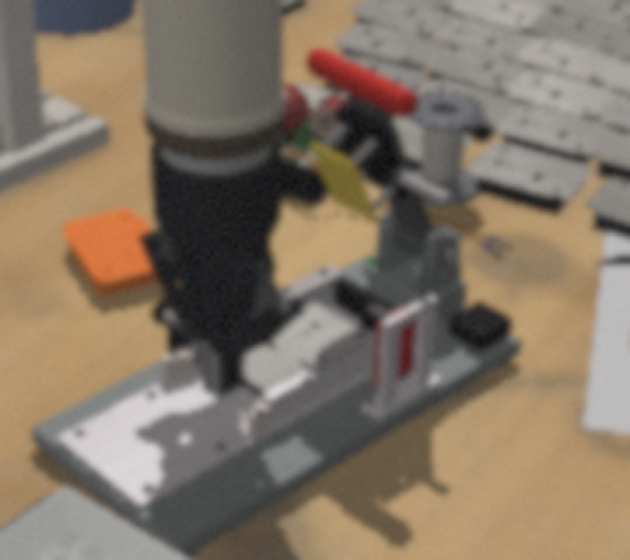

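The module is entering under the lips: rear between the cheeks at px (255-375, 325), force about 3 N. Pushing on.

{"op": "send_rows", "data": {
  "deltas": [
    {"slide": [-0.005,0,0],"turn": 0,"claw": 0.0},
    {"slide": [-0.005,0,0],"turn": 0,"claw": 0.0},
    {"slide": [-0.005,0,0],"turn": 0,"claw": 0.0},
    {"slide": [-0.003,0,0],"turn": 0,"claw": 0.0},
    {"slide": [-0.002,0,0],"turn": 0,"claw": 0.0}
  ]
}}

```text
t: 15.38
ee_pos: [0.5844, 0.0315, 0.0304]
ee_rot: [0.125, 0.992, 0.0, 0.0]
force: [-2.3, 0.7, 1.8]
opening: -0.0002
```

{"op": "send_rows", "data": {
  "deltas": [
    {"slide": [-0.002,0,0],"turn": 0,"claw": 0.0},
    {"slide": [-0.002,0,0],"turn": 0,"claw": 0.0}
  ]
}}

```text
t: 15.62
ee_pos: [0.5883, 0.0304, 0.0305]
ee_rot: [0.125, 0.992, 0.0, 0.0]
force: [-0.5, 0.2, 0.0]
opening: -0.0001
```

{"op": "send_rows", "data": {
  "deltas": [
    {"slide": [-0.002,0,0],"turn": 0,"claw": 0.0},
    {"slide": [0,0,0],"turn": 0,"claw": 0.0}
  ]
}}

```text
t: 15.88
ee_pos: [0.5901, 0.0299, 0.0304]
ee_rot: [0.126, 0.992, 0.0, 0.0]
force: [-1.2, 0.8, -0.0]
opening: 0.0
```

{"op": "send_rows", "data": {
  "deltas": [
    {"slide": [-0.002,0,0],"turn": 0,"claw": 0.0},
    {"slide": [0,0,0],"turn": 0,"claw": 0.0}
  ]
}}

```text
t: 16.12
ee_pos: [0.5903, 0.0298, 0.0301]
ee_rot: [0.125, 0.992, 0.0, -0.001]
force: [-4.7, 2.0, 4.7]
opening: -0.0002
```

{"op": "send_rows", "data": {
  "deltas": [
    {"slide": [-0.001,0,0],"turn": 0,"claw": 0.0},
    {"slide": [0,0,0],"turn": 0,"claw": 0.0}
  ]
}}

```text
t: 16.38
ee_pos: [0.5903, 0.0298, 0.03]
ee_rot: [0.125, 0.992, 0.0, -0.002]
force: [-6.5, 2.1, 6.6]
opening: -0.0004
```

```bash
python3 - <<'E'
from h import *
plan(.587,.030,.030,165.5)
im=cap('wrist','w11')
E
```

```text
pos [0.5903 0.0298 0.03  ] hd 165.6 t 16.38 F [-6.5  2.1  6.6] op -0.0004 j [-0.21  0.63  0.15  1.84 -0.14  0.68  1.34]
turn 0.0018
slide after turn [ 0.0033 -0.0006  0.    ]
```

View pics/w11.png

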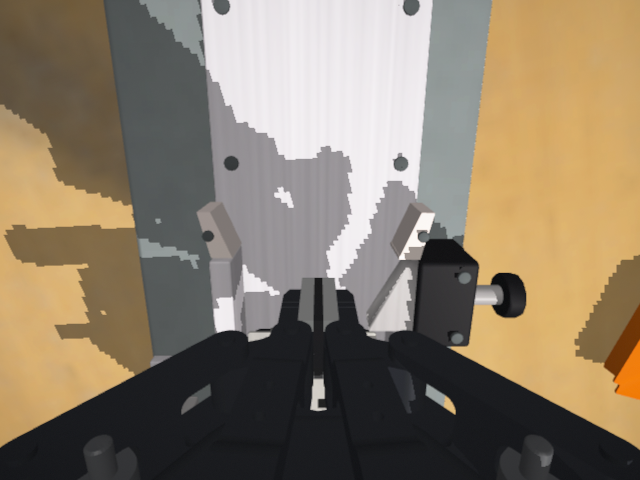

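{"op": "send_rows", "data": {
  "deltas": [
    {"slide": [-0.001,0,0],"turn": 0,"claw": 0.0},
    {"slide": [0,0,0],"turn": 0,"claw": 0.0}
  ]
}}

```text
t: 16.68
ee_pos: [0.5904, 0.0298, 0.03]
ee_rot: [0.125, 0.992, 0.0, -0.003]
force: [-8.8, 2.3, 7.0]
opening: -0.0004
```

{"op": "send_rows", "data": {
  "deltas": [
    {"slide": [0.01,0,0],"turn": 0,"claw": 0.0},
    {"slide": [0.025,0,0],"turn": 0,"claw": 0.0},
    {"slide": [0.03,0,-0.04],"turn": 0,"claw": 0.0},
    {"slide": [0.02,0,-0.06],"turn": 0,"claw": 0.0},
    {"slide": [0,0,-0.06],"turn": 0,"claw": 0.0},
    {"slide": [0,0,-0.06],"turn": 0,"claw": 0.0},
    {"slide": [0,0,-0.03],"turn": 0,"claw": 0.0},
    {"slide": [0,0,0],"turn": 0,"claw": 0.0},
    {"slide": [0,0,0],"turn": 0,"claw": 0.0}
  ]
}}

```text
t: 17.8
ee_pos: [0.5112, 0.0498, 0.2789]
ee_rot: [0.126, 0.992, -0.0, -0.0]
force: [-0.7, 0.2, -1.2]
opening: -0.0001
```

```bash
python3 - <<'E'
from h import *
import pickle
i=eyes.camera_info('wrist');pickle.dump(i,open('w12.pkl','wb'))
im=cap('wrist','w12')[:,:,::-1];plan(.6768,.0075,.25,165.6)
hm=np.array([.6439,.016]);u=np.array([np.cos(np.radians(-14.4)),np.sin(np.radians(-14.4))]);n=np.array([-u[1],u[0]])
P=lambda x,y,z:np.r_[hm+x*.001*u+y*.001*n,z]
print(proj(i,[P(-44.5,0,.042),P(-44.5,30,.042),P(-46,21.5,.037),P(-73,31,.037),P(34,0,.207)]).round(0))
cv2.imwrite('pics/w12c.png',cv2.resize(im[130:400,200:440],None,fx=2.2,fy=2.2,interpolation=cv2.INTER_CUBIC))
E
```

```text
pos [0.5108 0.0498 0.2783] hd 165.56 t 17.85 F [-0.8 -0.3 -0.3] op -0.0 j [-0.34  0.18  0.21  1.85 -0.04  1.12  1.21]
turn -0.0006
slide after turn [-0.1713  0.0004  0.0283]
[[317. 274.]
 [344. 274.]
 [336. 271.]
 [345. 248.]
 [317. 462.]]
```

View pics/w12c.png

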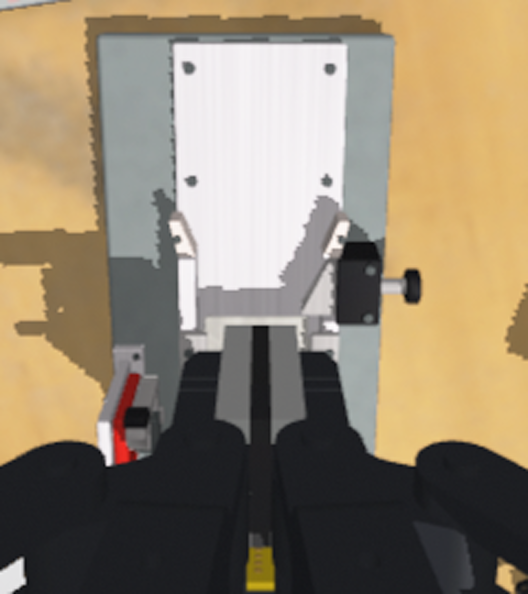

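The module's rear edge is at the predicted home pixel row (274), and the bolt wedge is out behind it (nose near px 336,271). Next is the bar.

{"op": "send_rows", "data": {
  "deltas": [
    {"slide": [-0.044,0,0],"turn": 0,"claw": 0.0},
    {"slide": [-0.045,0,0],"turn": 0,"claw": 0.0},
    {"slide": [-0.045,0,0],"turn": 0,"claw": 0.0},
    {"slide": [-0.04,0,0],"turn": 0,"claw": 0.0},
    {"slide": [0,0,0.03],"turn": 0,"claw": 0.0},
    {"slide": [0,0,0.02],"turn": 0,"claw": 0.0},
    {"slide": [0,0,0],"turn": 0,"claw": 0.0},
    {"slide": [0,0,0],"turn": 0,"claw": 0.0}
  ]
}}

```text
t: 18.85
ee_pos: [0.6801, 0.0069, 0.2302]
ee_rot: [0.125, 0.992, 0.0, 0.0]
force: [0.7, 0.0, -0.3]
opening: -0.0001
```

```bash
cat >> h.py <<'E'
hm=np.array([.6439,.016]);U=np.array([np.cos(np.radians(-14.4)),np.sin(np.radians(-14.4))]);N=np.array([-U[1],U[0]])
def st():
    s=bot.read_state();d=s['ee_pos'][:2]-hm;print('station mm',(1000*np.r_[d@U,d@N,s['ee_pos'][2]]).round(1),'F st',np.r_[s['force'][:2]@U,s['force'][:2]@N,s['force'][2]].round(1),'t',round(s['t'],2))
E
python3 - <<'E'
from h import *
plan(.6768,.0075,.217,165.6);st()
cap('scene','s13');im=cv2.imread('pics/s13.png');cv2.imwrite('pics/s13c.png',cv2.resize(im[100:300,240:420],None,fx=3,fy=3,interpolation=cv2.INTER_CUBIC))
cap('wrist','w13')
a=np.radians(66-np.degrees(np.linspace(0,1.2,17)))
print(np.c_[np.linspace(0,1.2,17),95-150*np.cos(a),79+150*np.sin(a)].round(2))
E
```

```text
pos [0.6801 0.0069 0.2302] hd 165.59 t 18.85 F [ 0.7  0.  -0.3] op -0.0001 j [-0.21  0.53  0.24  1.49 -0.13  1.14  1.37]
turn -0.0001
slide after turn [ 0.0034 -0.0002  0.0132]
station mm [3.730e+01 2.000e-01 2.302e+02] F st [ 0.6  0.2 -0.3] t 18.85
[[ 0.0000e+00  3.3990e+01  2.1603e+02]
 [ 8.0000e-02  2.3890e+01  2.1108e+02]
 [ 1.5000e-01  1.4200e+01  2.0538e+02]
 [ 2.2000e-01  4.9500e+00  1.9897e+02]
 [ 3.0000e-01 -3.7800e+00  1.9188e+02]
 [ 3.8000e-01 -1.1960e+01  1.8416e+02]
 [ 4.5000e-01 -1.9540e+01  1.7585e+02]
 [ 5.2000e-01 -2.6480e+01  1.6700e+02]
 [ 6.0000e-01 -3.2730e+01  1.5765e+02]
 [ 6.8000e-01 -3.8260e+01  1.4786e+02]
 [ 7.5000e-01 -4.3050e+01  1.3768e+02]
 [ 8.2000e-01 -4.7060e+01  1.2717e+02]
 [ 9.0000e-01 -5.0270e+01  1.1639e+02]
 [ 9.8000e-01 -5.2660e+01  1.0540e+02]
 [ 1.0500e+00 -5.4220e+01  9.4260e+01]
 [ 1.1200e+00 -5.4950e+01  8.3040e+01]
 [ 1.2000e+00 -5.4830e+01  7.1790e+01]]
```

View pics/s13c.png

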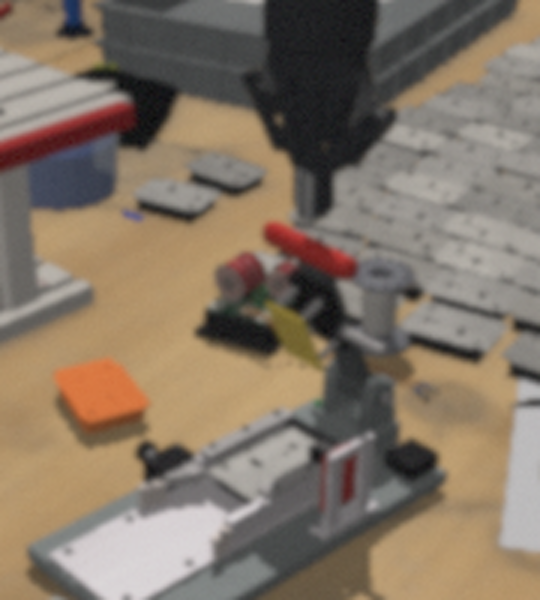

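View pics/w13.png

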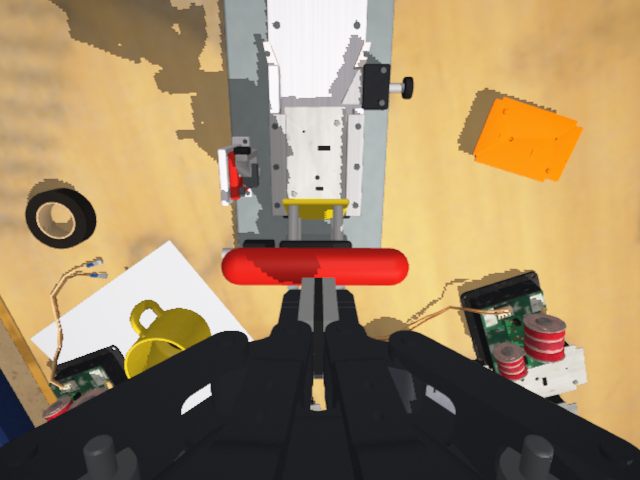

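```bash
python3 - <<'E'
from h import *
i=eyes.camera_info('wrist')
P=lambda x,y,z:np.r_[hm+x*.001*U+y*.001*N,z]
print(proj(i,[P(26.3,0,.230),P(34,0,.207),P(34,45,.207)]).round(0))
p=ray(i,315,267,.207);d=p[:2]-hm;print('bar st',d@U,d@N)
E
```

```text
[[315. 271.]
 [315. 267.]
 [409. 267.]]
bar st 0.03412100080244657 -8.12554848953826e-05
```

{"op": "send_rows", "data": {
  "deltas": [
    {"slide": [0,0,0.01],"turn": 0,"claw": 0.0},
    {"slide": [0,0,0.005],"turn": 0,"claw": 0.0},
    {"slide": [0.005,0,0.004],"turn": 0,"claw": 0.0},
    {"slide": [0.005,0,0.004],"turn": 0,"claw": 0.0},
    {"slide": [0.005,0,0.003],"turn": 0,"claw": 0.0}
  ]
}}

```text
t: 19.58
ee_pos: [0.665, 0.0107, 0.2081]
ee_rot: [0.126, 0.992, 0.001, 0.0]
force: [-13.6, 1.4, 24.8]
opening: 0.0002
```

```bash
python3 - <<'E'
from h import *
st()
i=eyes.camera_info('wrist');im=cap('wrist','w14').astype(int)
m=((im[:,:,0]>120)&(im[:,:,1]<70)&(im[:,:,2]<70)).astype(np.uint8);m[:,:215]=0;m[:,420:]=0;m[:180]=0
n,l,s,c=cv2.connectedComponentsWithStats(m);k=1+np.argmax(s[1:,4]);print(s[k])
E
```

```text
station mm [2.180e+01 1.000e-01 2.081e+02] F st [-13.5  -2.1  24.8] t 19.57
[ 215  262  202   41 6442]
```

View pics/w14.png

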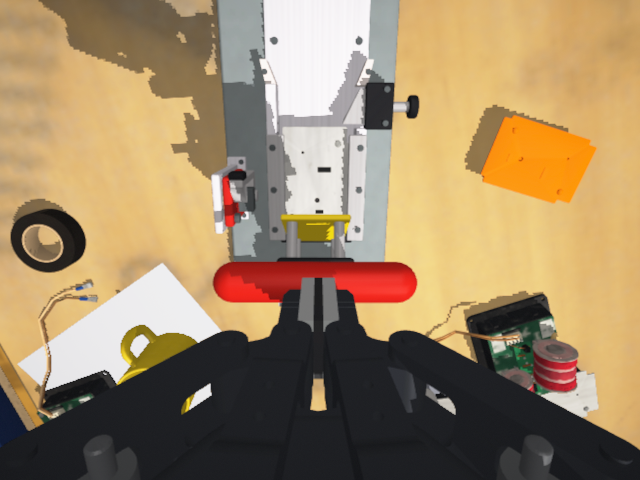

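{"op": "send_rows", "data": {
  "deltas": [
    {"slide": [0.006,0,0],"turn": 0,"claw": 0.0},
    {"slide": [0.005,0,0.0035],"turn": 0,"claw": 0.0},
    {"slide": [0.005,0,0.0035],"turn": 0,"claw": 0.0},
    {"slide": [0,0,0],"turn": 0,"claw": 0.0}
  ]
}}

```text
t: 20.12
ee_pos: [0.6484, 0.015, 0.1977]
ee_rot: [0.125, 0.992, 0.0, -0.001]
force: [-7.4, 1.1, 12.2]
opening: 0.0
```

```bash
python3 - <<'E'
from h import *
st()
i=eyes.camera_info('wrist');im=cap('wrist','w15')
E
```

```text
station mm [  4.6   0.2 197.7] F st [-7.4 -0.8 12.2] t 20.12
```

View pics/w15.png

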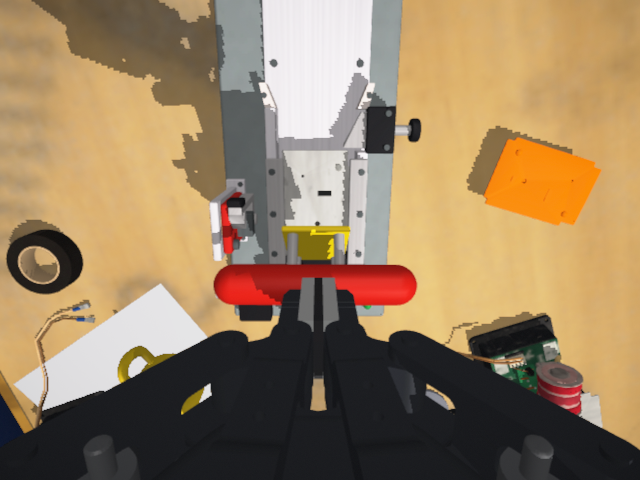

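{"op": "send_rows", "data": {
  "deltas": [
    {"slide": [0.004,0,0.0035],"turn": 0,"claw": 0.0},
    {"slide": [0.004,0,0.0035],"turn": 0,"claw": 0.0},
    {"slide": [0.004,0,0.004],"turn": 0,"claw": 0.0},
    {"slide": [0.004,0,0.004],"turn": 0,"claw": 0.0},
    {"slide": [0.004,0,0.004],"turn": 0,"claw": 0.0},
    {"slide": [0.0035,0,0.004],"turn": 0,"claw": 0.0}
  ]
}}

```text
t: 20.92
ee_pos: [0.6251, 0.0212, 0.1741]
ee_rot: [0.125, 0.992, 0.0, -0.002]
force: [-5.1, 0.6, 8.6]
opening: 0.0003
```

```bash
python3 - <<'E'
from h import *
st()
E
```

```text
station mm [-19.5   0.4 174.1] F st [-5.1 -0.7  8.6] t 20.93
```

{"op": "send_rows", "data": {
  "deltas": [
    {"slide": [0.0035,0,0.0045],"turn": 0,"claw": 0.0},
    {"slide": [0.0035,0,0.0045],"turn": 0,"claw": 0.0},
    {"slide": [0.003,0,0.0045],"turn": 0,"claw": 0.0},
    {"slide": [0.003,0,0.0045],"turn": 0,"claw": 0.0},
    {"slide": [0.0027,0,0.005],"turn": 0,"claw": 0.0},
    {"slide": [0.0027,0,0.005],"turn": 0,"claw": 0.0}
  ]
}}

```text
t: 21.68
ee_pos: [0.608, 0.0257, 0.1455]
ee_rot: [0.125, 0.992, 0.0, -0.001]
force: [-4.1, 0.6, 5.4]
opening: 0.0
```

```bash
python3 - <<'E'
from h import *
st()
E
```

```text
station mm [-37.2   0.4 145.5] F st [-4.1 -0.4  5.4] t 21.68
```

{"op": "send_rows", "data": {
  "deltas": [
    {"slide": [0.0024,0,0.005],"turn": 0,"claw": 0.0},
    {"slide": [0.0024,0,0.005],"turn": 0,"claw": 0.0},
    {"slide": [0.002,0,0.005],"turn": 0,"claw": 0.0},
    {"slide": [0.002,0,0.005],"turn": 0,"claw": 0.0},
    {"slide": [0.0015,0,0.005],"turn": 0,"claw": 0.0}
  ]
}}

```text
t: 22.3
ee_pos: [0.5981, 0.0282, 0.1203]
ee_rot: [0.125, 0.992, 0.0, -0.001]
force: [-3.7, 1.0, 4.6]
opening: -0.0
```

```bash
python3 - <<'E'
from h import *
st();cap('wrist','w16')
E
```

```text
station mm [-47.3   0.4 120.3] F st [-3.8  0.   4.6] t 22.3
```

View pics/w16.png

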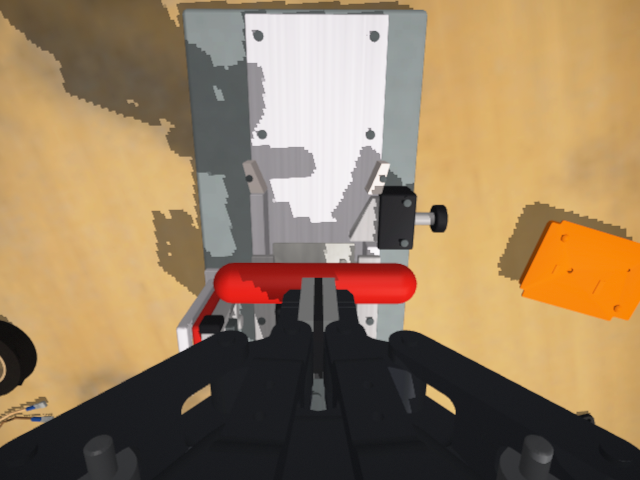

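{"op": "send_rows", "data": {
  "deltas": [
    {"slide": [0.0015,0,0.005],"turn": 0,"claw": 0.0},
    {"slide": [0.001,0,0.005],"turn": 0,"claw": 0.0},
    {"slide": [0.001,0,0.004],"turn": 0,"claw": 0.0},
    {"slide": [0.001,0,0.003],"turn": 0,"claw": 0.0}
  ]
}}

```text
t: 22.85
ee_pos: [0.5943, 0.0292, 0.1038]
ee_rot: [0.125, 0.992, 0.0, -0.001]
force: [-3.9, 1.2, 5.8]
opening: 0.0
```

{"op": "send_rows", "data": {
  "deltas": [
    {"slide": [0.0005,0,0.0025],"turn": 0,"claw": 0.0},
    {"slide": [0.0005,0,0.0025],"turn": 0,"claw": 0.0}
  ]
}}

```text
t: 23.1
ee_pos: [0.5933, 0.0294, 0.0987]
ee_rot: [0.125, 0.992, 0.0, -0.001]
force: [-4.3, 1.6, 6.9]
opening: 0.0002
```

{"op": "send_rows", "data": {
  "deltas": [
    {"slide": [0.0003,0,0.002],"turn": 0,"claw": 0.0}
  ]
}}

```text
t: 23.22
ee_pos: [0.593, 0.0295, 0.0968]
ee_rot: [0.125, 0.992, 0.0, -0.001]
force: [-5.1, 2.2, 6.9]
opening: -0.0003
```

{"op": "send_rows", "data": {
  "deltas": [
    {"slide": [0.0003,0,0.002],"turn": 0,"claw": 0.0}
  ]
}}

```text
t: 23.35
ee_pos: [0.5926, 0.0296, 0.0948]
ee_rot: [0.125, 0.992, 0.0, -0.001]
force: [-4.6, 1.5, 7.2]
opening: 0.0003
```

{"op": "send_rows", "data": {
  "deltas": [
    {"slide": [0.0002,0,0.002],"turn": 0,"claw": 0.0}
  ]
}}

```text
t: 23.48
ee_pos: [0.5923, 0.0297, 0.0928]
ee_rot: [0.125, 0.992, 0.0, -0.001]
force: [-5.0, 1.7, 7.6]
opening: -0.0003
```

{"op": "send_rows", "data": {
  "deltas": [
    {"slide": [0.0002,0,0.0015],"turn": 0,"claw": 0.0}
  ]
}}

```text
t: 23.6
ee_pos: [0.5921, 0.0297, 0.0913]
ee_rot: [0.125, 0.992, 0.0, -0.001]
force: [-4.0, 1.5, 7.9]
opening: 0.0002
```

{"op": "send_rows", "data": {
  "deltas": [
    {"slide": [0.0002,0,0.0015],"turn": 0,"claw": 0.0}
  ]
}}

```text
t: 23.72
ee_pos: [0.5919, 0.0298, 0.0899]
ee_rot: [0.125, 0.992, 0.0, -0.001]
force: [-5.3, 2.4, 8.1]
opening: 0.0001
```

{"op": "send_rows", "data": {
  "deltas": [
    {"slide": [0.0001,0,0.0015],"turn": 0,"claw": 0.0}
  ]
}}

```text
t: 23.85
ee_pos: [0.5918, 0.0298, 0.0884]
ee_rot: [0.125, 0.992, 0.0, -0.001]
force: [-6.4, 1.5, 7.5]
opening: -0.0
```

{"op": "send_rows", "data": {
  "deltas": [
    {"slide": [0.0001,0,0.0015],"turn": 0,"claw": 0.0}
  ]
}}

```text
t: 23.98
ee_pos: [0.5917, 0.0298, 0.0873]
ee_rot: [0.125, 0.992, 0.0, -0.001]
force: [-8.1, 0.8, 17.2]
opening: 0.0
```

{"op": "send_rows", "data": {
  "deltas": [
    {"slide": [0,0,0],"turn": 0,"claw": 0.0}
  ]
}}

```text
t: 24.1
ee_pos: [0.5917, 0.0299, 0.0875]
ee_rot: [0.125, 0.992, 0.0, -0.001]
force: [-6.8, 1.8, 13.0]
opening: -0.0
```

```bash
python3 - <<'E'
from h import *
st();cap('scene','s17');im=cv2.imread('pics/s17.png');cv2.imwrite('pics/s17c.png',cv2.resize(im[200:300,300:400],None,fx=5.5,fy=5.5,interpolation=cv2.INTER_CUBIC))
cap('wrist','w17')
st()
E
```

```text
station mm [-54.    0.5  87.5] F st [-7.   0.1 13. ] t 24.1
station mm [-54.    0.5  87.6] F st [-6.9 -0.1 13.2] t 24.2
```

View pics/s17c.png

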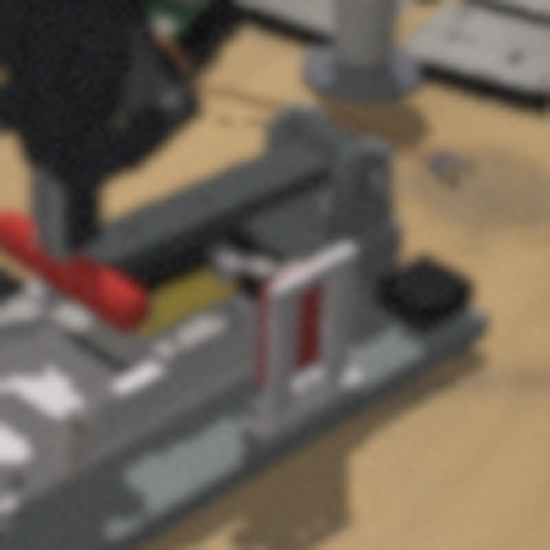

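View pics/w17.png

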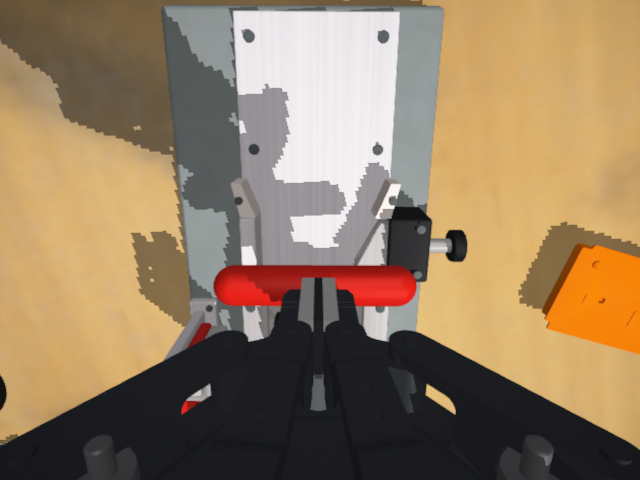

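Force stepped from 7.5 N to a steady 13 N at θ≈1.09, which fits the click. Easing up slightly to see whether the arm stays.

{"op": "send_rows", "data": {
  "deltas": [
    {"slide": [-0.0002,0,-0.002],"turn": 0,"claw": 0.0}
  ]
}}

```text
t: 24.32
ee_pos: [0.5918, 0.0298, 0.089]
ee_rot: [0.125, 0.992, 0.0, -0.001]
force: [-3.7, 1.9, 6.3]
opening: 0.0
```

{"op": "send_rows", "data": {
  "deltas": [
    {"slide": [-0.0002,0,-0.002],"turn": 0,"claw": 0.0}
  ]
}}

```text
t: 24.45
ee_pos: [0.592, 0.0298, 0.0908]
ee_rot: [0.125, 0.992, 0.0, -0.001]
force: [-4.4, 2.2, 6.4]
opening: 0.0001
```

{"op": "send_rows", "data": {
  "deltas": [
    {"slide": [-0.0003,0,-0.003],"turn": 0,"claw": 0.0}
  ]
}}

```text
t: 24.58
ee_pos: [0.5924, 0.0296, 0.0938]
ee_rot: [0.125, 0.992, 0.0, -0.001]
force: [-5.1, 1.0, 5.3]
opening: -0.0002
```

{"op": "send_rows", "data": {
  "deltas": [
    {"slide": [0,0,-0.003],"turn": 0,"claw": 0.0},
    {"slide": [0,0,0],"turn": 0,"claw": 0.0}
  ]
}}

```text
t: 24.82
ee_pos: [0.5939, 0.0286, 0.0967]
ee_rot: [0.126, 0.992, -0.0, 0.001]
force: [-0.8, -0.3, -0.5]
opening: 0.0001
```

```bash
python3 - <<'E'
from h import *
st();cap('wrist','w18')
E
```

```text
station mm [-51.6  -0.2  96.7] F st [-0.7 -0.5 -0.5] t 24.82
```

View pics/w18.png

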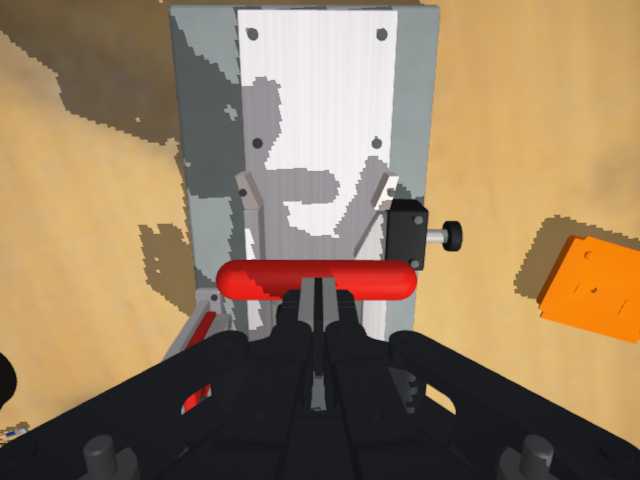

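```bash
python3 - <<'E'
from h import *
P=lambda x,y,z:np.r_[hm+x*.001*U+y*.001*N,z]
for k in range(2):
    i=eyes.camera_info('wrist');im=cap('wrist',f'w19{k}').astype(int);st()
    m=((im[:,:,0]>110)&(im[:,:,1]<70)&(im[:,:,2]<70)).astype(np.uint8)
    m[:,:215]=0;m[:,420:]=0;m[:180]=0;m[310:]=0
    n,l,s,c=cv2.connectedComponentsWithStats(m);q=1+np.argmax(s[1:,4]);print(s[q])
for th in(1.0,1.03,1.05,1.07,1.1):
    a=np.radians(66)-th;x=95-150*np.cos(a);z=.07+.15*np.sin(a)
    print(th,proj(i,[P(x,0,z),P(x,-45,z),P(x,45,z)]).round(1).tolist())
cap('scene','s19');im=cv2.imread('pics/s19.png');cv2.imwrite('pics/s19c.png',cv2.resize(im[200:300,300:400],None,fx=5.5,fy=5.5,interpolation=cv2.INTER_CUBIC))
E
```

```text
station mm [-51.9  -0.3  96.4] F st [ 0.2 -1.1 -0.3] t 24.93
[ 216  260  201   41 6469]
station mm [-52.   -0.3  96.3] F st [ 0.3 -0.4 -0.2] t 24.98
[ 216  261  201   40 6468]
1.0 [[316.1, 290.6], [211.5, 290.6], [420.7, 290.6]]
1.03 [[316.1, 284.8], [214.2, 284.8], [418.1, 284.8]]
1.05 [[316.2, 281.3], [215.9, 281.3], [416.4, 281.3]]
1.07 [[316.2, 278.0], [217.6, 277.9], [414.8, 278.0]]
1.1 [[316.2, 273.4], [220.0, 273.4], [412.4, 273.4]]
```

View pics/s19c.png

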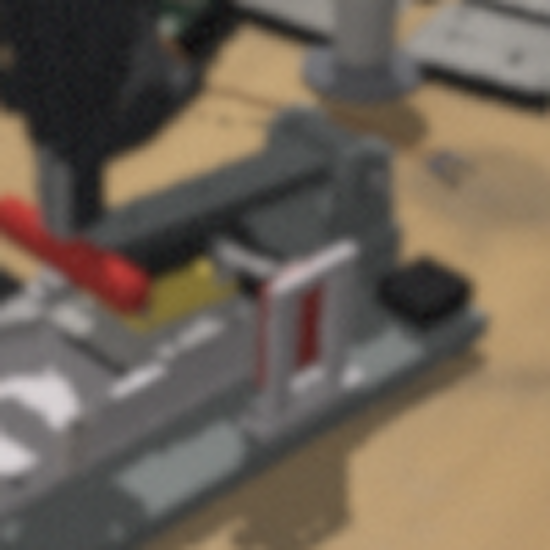

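The arm stays at θ≈1.05 with zero tool force, so the hook holds. Withdrawing and checking.

{"op": "send_rows", "data": {
  "deltas": [
    {"slide": [0,0,-0.01],"turn": 0,"claw": 0.0},
    {"slide": [0,0,-0.03],"turn": 0,"claw": 0.0},
    {"slide": [0.02,0,-0.05],"turn": 0,"claw": 0.0},
    {"slide": [0.04,0,-0.05],"turn": 0,"claw": 0.0},
    {"slide": [0.04,0,-0.05],"turn": 0,"claw": 0.0},
    {"slide": [0.03,0,0],"turn": 0,"claw": 0.0},
    {"slide": [0,0,0],"turn": 0,"claw": 0.0},
    {"slide": [0,0,0],"turn": 0,"claw": 0.0}
  ]
}}

```text
t: 26.02
ee_pos: [0.4699, 0.0606, 0.2847]
ee_rot: [0.126, 0.992, 0.0, 0.001]
force: [-0.7, -0.1, 0.1]
opening: 0.0001
```

```bash
python3 - <<'E'
from h import *
P=lambda x,y,z:np.r_[hm+x*.001*U+y*.001*N,z]
i=eyes.camera_info('wrist');cap('wrist','w20');st()
for th in(1.0,1.05,1.1,1.152):
    a=np.radians(66)-th;x=95-150*np.cos(a);z=.07+.15*np.sin(a)
    print(th,proj(i,[P(x,0,z),P(x,-45,z),P(x,45,z)]).round(1).tolist())
cap('scene','s20');im=cv2.imread('pics/s20.png');cv2.imwrite('pics/s20c.png',cv2.resize(im[190:330,240:420],None,fx=4,fy=4,interpolation=cv2.INTER_CUBIC))
E
```

```text
station mm [-1.795e+02 -2.000e-01  2.843e+02] F st [ 0.   0.5 -1. ] t 26.07
1.0 [[316.7, 322.4], [272.3, 322.4], [361.0, 322.4]]
1.05 [[316.7, 317.8], [273.1, 317.8], [360.2, 317.7]]
1.1 [[316.7, 313.6], [273.9, 313.6], [359.4, 313.6]]
1.152 [[316.7, 309.8], [274.7, 309.8], [358.7, 309.8]]
```

View pics/s20c.png

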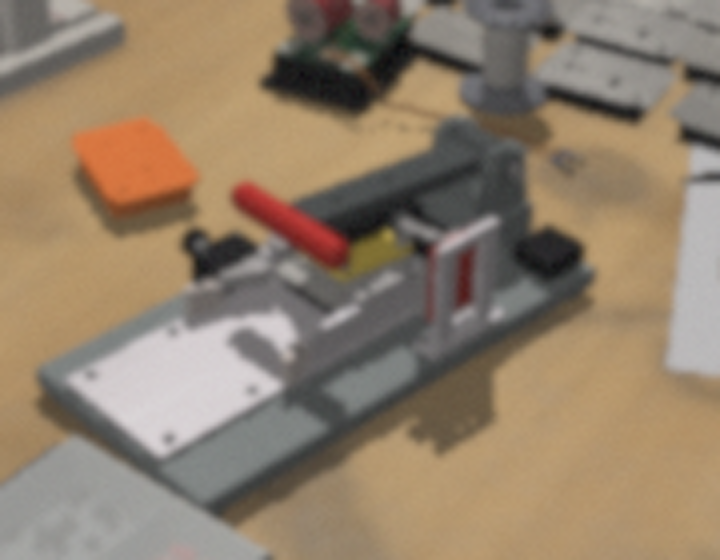

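View pics/w20.png

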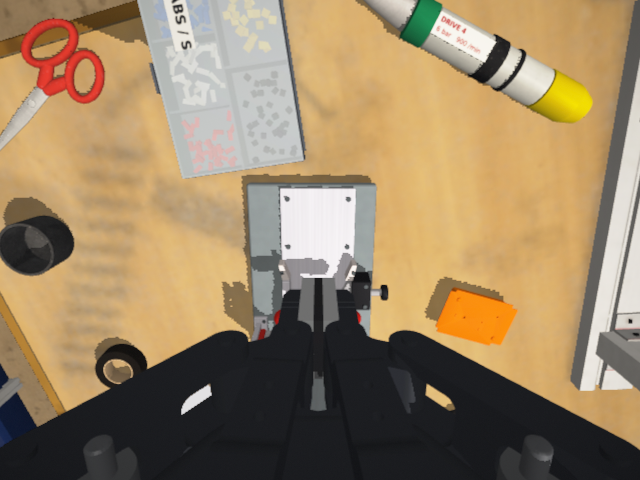

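```bash
python3 - <<'E'
from h import *
a=cv2.imread('pics/top0.png');cap('top','top21');b=cv2.imread('pics/top21.png')
for n,(x,y,w,h) in dict(tape=(403,215,32,32),pot=(412,296,34,34),mug=(372,138,36,50),driver=(145,295,105,100),tray=(268,315,75,105)).items():
    print(n,np.abs(a[y:y+h,x:x+w].astype(int)-b[y:y+h,x:x+w]).mean().round(1))
cv2.imwrite('pics/top21c.png',cv2.resize(b[150:330,230:480],None,fx=3,fy=3,interpolation=cv2.INTER_CUBIC));st()
E
```

```text
tape 5.2
pot 1.1
mug 1.6
driver 29.7
tray 18.0
station mm [-179.5   -0.3  283.9] F st [ 1.2 -0.8 -0.6] t 26.18
```

View pics/top21c.png

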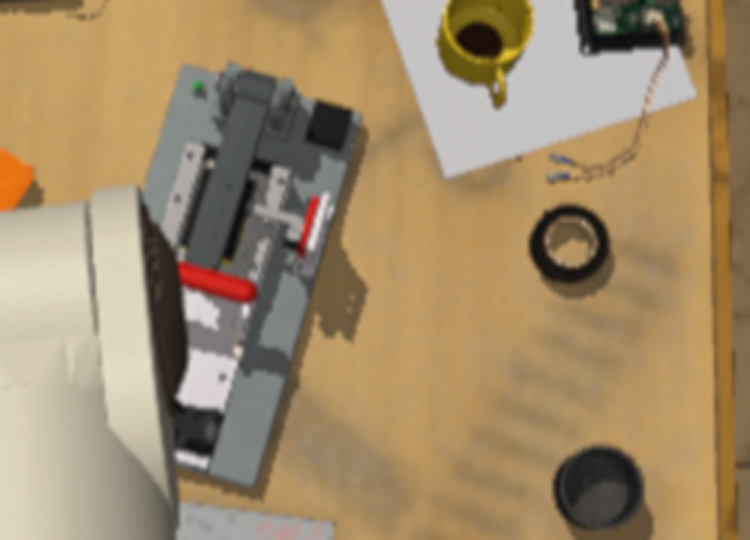

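```bash
python3 -c "
from h import *
print(ticket.hand_in())"
```

```text
the job is handed in; nothing more can be done
None
```

The module is in the nest with the side bolt out behind it, and the contact arm is latched down by itself. I handed the job in with the robot clear, at about 26 s of the 64 s allowed.

- **Loading:** I gripped the module by its width and laid it on the bed end in line with the nest. I slid it to the bolt in the grip, then pushed it home from behind with closed fingertips. It stopped against the back stop, where the force rose to about 9 N along the bench. The wrist view then showed its rear edge at the predicted home position and the bolt out behind it.
- **Pressing:** I pressed the bar along its arc.
    - I went too deep for the first few millimetres, and the force there reached about 28 N (25 N of it vertical). After that it fell below 10 N.
    - At about 1.10 rad the vertical force jumped from 7.5 N to 17 N, then settled at 13 N, so I stopped there.
    - When I eased off, the arm followed up to about 1.05 rad and held with no tool force. It was still there after I withdrew.
- **Latch uncertainty:** I felt no separate click. The jump at 1.10 rad was about 0.045 rad past where the arm now rests. The hook may therefore have snapped earlier unnoticed, with the jump being light contact with the stop.
- **Other items:** In the last views the tape, pot and mug were where they started. The robot hid part of the driver and tray in the top view, so that comparison failed for both. In the last wrist view they looked undisturbed, but I did not measure them.

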